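# Dispense and sort bracket cases from a tip-out caddy

## Task

Slide the empty aluminium tray fully home under the caddy, tip the caddy by its blue bar just far enough (never past 60 degrees) that the flap swings open and all the cases in it slide out into the tray, and let it down level again with the tray still home. Then draw the tray fully out, put every green case into the green bin and every pink case into the pink bin, and finally slide the emptied tray fully home again. Leave the tape roll, the bottle and the wire case where they are.

Things in the scene. Friction and masses are not known exactly. Their poses are not given: they have to be found in the camera images.
- dispenser: White fixed stand. Origin on the table below the caddy's mouth edge; +y to the caddy's rear (handle), -y the way cases slide out and the tray is drawn out, x across. Base plate 130 (x) mm wide, 4 mm high, from y = +160 to -330 mm; block under the caddy 96 mm wide, y = 30 to 140 mm, 99 mm high; two side lugs to 116 mm high at x = +-53 mm, y = -15 to 85 mm.
- caddy (a joint): Tip angle of the caddy (rad): 0 level at rest, growing as its rear is lifted; hard limit 1.3. Hinge along the dispenser's x at point caddy_mouth. It weighs 0.35 kg empty (about 3 N at the handle); let go, it sinks back to 0 by its own weight within about a second. Cases begin to slide out at about 0.45 to 0.65 rad.
- caddy_mouth (a point): Middle of the caddy's mouth edge on its inner floor, on the hinge, 105 mm above the table, at the dispenser's x = y = 0; axes as the dispenser's at rest, turning with the caddy. Caddy: box with a clear lid plate, inside 78 (x) x 146 (y) x 34 mm high, top 142 mm above the table at rest. The cases lie in it flat in one row, long side across.
- caddy_handle (a point): Middle of the caddy's blue round handle bar, 14 mm diameter, 90 mm long along x, held at both ends by 10 mm wide arms (66 mm free between them). 195 mm behind (+y) and 20 mm above the hinge: 125 mm above the table at rest; gap of 38 mm between bar and caddy rear wall. It can be pinched from above; it may turn between the pads.
- flap (a joint): Opening angle (rad) of the caddy's blue flap, which hangs freely from the top edge of the mouth (84 wide x 36 mm high): 0 shut, growing as it swings outward (-y), up to 1.7. Its own weight opens it as the caddy tips and shuts it when level.
- tray (a joint): Position (m) of the sliding tray on its rails: 0 fully drawn out (stop), 0.14 fully home against the stop under the caddy's mouth (moves along the dispenser's +y). Friction about 1.2 N; it stays where it is left.
- tray_floor (a point): Middle of the floor of the sliding aluminium tray, 12 mm above the table; axes as the dispenser's. Inside 108 (x) x 156 (y) mm, walls 4 mm thick rising 9 mm above the floor; the back (caddy side) is a slope rising 52 mm at about 52 degrees from y = +38 to +78 mm. The middle is 201 mm from the mouth edge (along -y) when out, 61 mm when home.
- tray_handle (a point): Grip point, 10 mm below the top, of the tray's upright blue fin, 14 thick (x) x 22 (y) mm, top 68 mm above the table; 101 mm from the tray's middle on its -y side, outside the wall. Axes as the dispenser's.
- green_1 (a point): Green accessory case: closed rigid box 64 x 30 x 22 mm (its x, y, z) with a white paper label on top (+z), 45 g nominal. The point is the middle of the box. May be absent (None).
- case_green_1: The same green case as point green_1: origin in the middle of its underside.
- green_2 (a point): Green accessory case: closed rigid box 64 x 30 x 22 mm (its x, y, z) with a white paper label on top (+z), 45 g nominal. The point is the middle of the box. May be absent (None).
- case_green_2: The same green case as point green_2: origin in the middle of its underside.
- pink_1 (a point): Pink accessory case: closed rigid box 64 x 30 x 22 mm (its x, y, z) with a white paper label on top (+z), 45 g nominal. The point is the middle of the box. May be absent (None).
- case_pink_1: The same pink case as point pink_1: origin in the middle of its underside.
- pink_2 (a point): Pink accessory case: closed rigid box 64 x 30 x 22 mm (its x, y, z) with a white paper label on top (+z), 45 g nominal. The point is the middle of the box. May be absent (None).
- case_pink_2: The same pink case as point pink_2: origin in the middle of its underside.
- bin_green: Loose low open tray of green plastic, 105 (x) x 155 (y) x 16 mm high outside, walls and floor 4 mm thick, 0.4 kg, for the green cases. Origin in the middle of its underside, z up.
- bin_pink: Loose low open tray of pink plastic, 105 (x) x 155 (y) x 16 mm high outside, walls and floor 4 mm thick, 0.4 kg, for the pink cases. Origin in the middle of its underside, z up.
- tape: Bystander: loose cream tape roll lying flat, 76 mm diameter, 28 mm high; origin at the middle of its underside.
- spray: Bystander: loose clear bottle, 64 mm diameter, 170 mm high; origin at the middle of its underside.
- wire: Bystander: loose round clear wire case, 90 mm diameter, 16 mm high; origin at the middle of its underside.
Things that resemble listed ones, but are neither listed nor needed, are in the scene too. Of the things that look like the bin_pink, take the one that is farthest from the robot's base at the start.

How it is judged:
On the way, in this order (a step that is already met when the one before it is completed fails the run):
1. the tray is fully home under the caddy (value of joint tray above 0.133 m), for 0.2 s.
2. all the cases have slid out of the caddy into the tray, the tray is still home, and the caddy is level again (value of joint tray above 0.133 m and value of joint caddy below 0.06 rad and x of green_1 in the frame of tray_floor between -0.056 and 0.056 m and y of green_1 in the frame of tray_floor between -0.08 and 0.08 m and z of green_1 in the frame of tray_floor between -0.005 and 0.076 m and x of green_2 in the frame of tray_floor between -0.056 and 0.056 m and y of green_2 in the frame of tray_floor between -0.08 and 0.08 m and z of green_2 in the frame of tray_floor between -0.005 and 0.076 m and x of pink_1 in the frame of tray_floor between -0.056 and 0.056 m and y of pink_1 in the frame of tray_floor between -0.08 and 0.08 m and z of pink_1 in the frame of tray_floor between -0.005 and 0.076 m and x of pink_2 in the frame of tray_floor between -0.056 and 0.056 m and y of pink_2 in the frame of tray_floor between -0.08 and 0.08 m and z of pink_2 in the frame of tray_floor between -0.005 and 0.076 m), for 0.2 s.
3. the tray is drawn fully out (value of joint tray below 0.007 m), for 0.2 s.
At the end, for the whole second after the job is handed in: Every case present lies at rest (below 20 mm/s) in the bin of its colour (its middle within the walls and less than 65 mm above the bin's underside), the bins stand level (within 0.1 rad), the tray is home within 7 mm of its stop and the caddy level within 0.06 rad (value of joint tray above 0.133 m and value of joint caddy below 0.06 rad and x of green_1 in the frame of bin_green between -0.05 and 0.05 m and y of green_1 in the frame of bin_green between -0.075 and 0.075 m and z of green_1 in the frame of bin_green between -0.005 and 0.065 m and linear speed of each of case_green_1, case_green_2, case_pink_1, case_pink_2 below 0.02 m/s and x of green_2 in the frame of bin_green between -0.05 and 0.05 m and y of green_2 in the frame of bin_green between -0.075 and 0.075 m and z of green_2 in the frame of bin_green between -0.005 and 0.065 m and x of pink_1 in the frame of bin_pink between -0.05 and 0.05 m and y of pink_1 in the frame of bin_pink between -0.075 and 0.075 m and z of pink_1 in the frame of bin_pink between -0.005 and 0.065 m and x of pink_2 in the frame of bin_pink between -0.05 and 0.05 m and y of pink_2 in the frame of bin_pink between -0.075 and 0.075 m and z of pink_2 in the frame of bin_pink between -0.005 and 0.065 m and angle between each of bin_green, bin_pink's own z axis and vertical below 0.1 rad); the robot touches nothing.
It fails at once if the caddy is tipped past 60 degrees (value of joint caddy above 1.06 rad).
It fails at once if the tape roll is moved more than 25 mm (distance of tape from where it was at the start of the episode above 0.025 m).
It fails at once if the bottle is moved more than 25 mm (distance of spray from where it was at the start of the episode above 0.025 m).
It fails at once if the wire case is moved more than 25 mm (distance of wire from where it was at the start of the episode above 0.025 m).
Of case_green_1, case_green_2, case_pink_1, case_pink_2 only 2 to 4 are there at a start; the rules pass over those that are not, and their reading is None.
At some moment in a run one of bin_green, bin_pink may be knocked a few centimetres aside while the robot is not near it.
Once in a run the grip may slacken for a moment while it holds something.
It also fails if it takes over 210 s, if anything falls off the work surface, if the arm or the gripper's body presses on something with over 40 N, if the wrist force passes 120 N, or if a joint passes its speed limit or range.

## Robot

A 6-joint arm with a two-finger parallel gripper is mounted at the origin on the work surface. World frame = base frame: x ahead of the robot, y to its left, z up, the work surface at z = 0. Lengths are in m, angles in rad, forces in N, time in s.
With the tool pointing down it reaches from about 0.25 to 0.725 m from the base axis. Payload 4 kg.
Tool frame: the origin (TCP) lies between the finger pads; the fingertips stand 17 mm ahead of it and the grasp point (between the pads) lies 2 mm behind it; z points along the fingers, x is the direction in which the jaws open and shut, and the axes are right-handed (so a half turn about z gives the same grasp; the last joint's range is limited). The gripper opens to 85 mm and grips with 20 to 120 N. Pads are 22 mm wide; open, the fingers measure 114 mm over their backs; the gripper's body (76 mm by 85 mm) begins 54 mm behind the grasp point. The pads swing forward as they close: fully open they stand 13 mm farther back than shut.
Start: joints at [1.335, 0.241, 0.005, 1.335, 0, 1.571], TCP at [0.117, 0.486, 0.248] pointing down, gripper open.
Joint ranges: [-2.72, 2.72], [-1.05, 1.87], [-1.09, 1.28], [-1.99, 2.15], [-1.42, 1.44], [-3.14, 3.14]. Speed limits (rad/s): [2.79, 2.79, 3.14, 3.14, 3.14, 3.14].

## Interface

Orientations are given as a unit quaternion [x, y, z, w].
In Python, from workcell import telemetry, cams, workorder gives the robot as it stands. The module is installed in compiled form; this text tells all that it offers.
- The arm moves only by the tool apply_moves, never from a script. Its argument "moves" is a list that holds one entry, the list of rows, each a list of 4 numbers: the shift along the tool's x, y, z in mm, then the turn about the tool's z in degrees. A call has exactly 10 rows; each row shifts and turns the pose as measured when the row begins, along the tool's axes as they then stand; what a row does not reach is not made up. A row lasts 1/10 s, in which the tool goes at most 50 mm and 8.59 degrees, less where a joint would pass 70% of its speed; a pose out of reach is approached as far as the arm can. A call with a gripper value outside its range is refused whole. "hand" is the gripper's target within -1 to 1 (fully open at 1, half-way at 0, shut at -1), set as the call begins (left out, the last holds). The fingers move at their own pace and stop on an object; the grip force is fixed at half the most. Time passes only in rows, so rows that do not move let the fingers close, or fill a call up. It gives the time, the measured TCP pose, the force and the opening at its end, in the units of the state.
- telemetry.get_obs(): the state, without advancing time (a new reading comes with each control period).
- cams.camera(name): name is "scene" or "top" or "wrist"; returns a dict with "color" (400x640x3 uint8, red, green, blue), "fovy" (degrees; the focal length in pixels is half the picture's height over the tangent of half this angle, whatever the lens; pixels are square), "cx", "cy" (the principal point, pixels), "k1" (the pictures are not rectified: a ray, as slopes to the right and down, at radius r is drawn at 1 + k1 r^2 times it, then the intrinsics apply), "camera_from_world" (4x4, takes a point from world to camera coordinates). Camera axes: x right, y down, z forward; pixel columns grow to the right and rows downward; lengths in m; the calibration is good to about 2 mm. A picture is of the moment at which its call begins. There is no depth.
- workorder.job_done(): hands the job in, once; it reports no verdict.
The state is a dict: "clock": time; "joint_pos": joint angles; "joint_vel": joint speeds; "tau": joint torques, N m; "eef_pos": TCP position; "tool_rot": TCP orientation; "ft_force": force on the tool from outside, world axes, zero at the start; "ft_torque": the same for the moment, N m; "grip_width": finger opening in m.
Only numpy, scipy, OpenCV 4.12 (cv2) and the standard library are available. Lean on these libraries where they do the work, as an engineer would, in place of code of your own. Each camera call takes 0.05 s, during which the arm holds its last target. There are 200 camera calls.

## Working session

There is one attempt and no reset: what is moved stays moved. The work goes in short steps, Python scripts to look and compute and a tool call to move; the robot and the scene stay as the last step left them, time stands still between calls to the robot, and variables do not carry over. Pictures are saved under pics/ and viewed, about 12 in all and at most 16, crops included, and the job is handed in when it is done.

Besides the shell and the picture viewer there is one more tool, called after ">>>" as a command line: name --argument value ..., lists and objects as JSON in quotes. apply_moves: Moves the arm, as the interface text tells. Its arguments: {"type":"object","properties":{"moves":{"type":"array"},"hand":{"type":"number"}},"required":["moves"]}

```bash
mkdir -p pics; cat > h.py <<'E'
import numpy as np, cv2
from workcell import telemetry, cams, workorder
def shot(name,fn=None):
    c=cams.camera(name)
    if fn: cv2.imwrite('pics/'+fn,c['color'][:,:,::-1])
    return c
def f(c): return 200/np.tan(np.radians(c['fovy'])/2)
def ray(c,uv,z):
    "pixels -> world points on plane z"
    uv=np.atleast_2d(np.array(uv,float)); d=(uv-[c['cx'],c['cy']])/f(c); s=d.copy()
    for _ in range(30): s=d/(1+c['k1']*(s**2).sum(1,keepdims=True))
    T=c['camera_from_world']; R=T[:3,:3]; o=-R.T@T[:3,3]
    w=np.c_[s,np.ones(len(s))]@R
    return o+w*((z-o[2])/w[:,2])[:,None]
def proj(c,P):
    P=np.atleast_2d(P); T=c['camera_from_world']; q=P@T[:3,:3].T+T[:3,3]; s=q[:,:2]/q[:,2:]
    return s*(1+c['k1']*(s**2).sum(1,keepdims=True))*f(c)+[c['cx'],c['cy']]
E
python3 - <<'E'
from h import *
for n in ('scene','top','wrist'):
    c=shot(n,n+'1.png'); T=c['camera_from_world']; print(n,c['fovy'],c['cx'],c['cy'],c['k1'],(-T[:3,:3].T@T[:3,3]).round(3),T[:3,:3].round(2).tolist())
print(telemetry.get_obs())
E
```

```text
scene 43.67621989925771 304.31357654883635 211.02829621831125 -0.0020446428961142845 [1.316 0.187 1.321] [[-0.08, 1.0, -0.01], [0.82, 0.06, -0.57], [-0.57, -0.05, -0.82]]
top 49.72556100801675 314.1253042194288 202.44716632000348 -0.06766090256691139 [0.312 0.115 1.611] [[0.02, -1.0, 0.01], [-0.99, -0.02, -0.1], [0.1, -0.01, -0.99]]
wrist 65.9778087280615 316.4290992830601 190.4525829274839 -0.05823701405522617 [0.053 0.501 0.373] [[0.23, 0.97, -0.0], [0.94, -0.23, 0.26], [0.25, -0.06, -0.97]]
{'clock': 0.15, 'joint_pos': array([ 1.33504657e+00,  2.41239126e-01,  4.05973270e-03,  1.33518676e+00,
       -9.56463333e-06,  1.57078101e+00]), 'joint_vel': array([-0.00069816, -0.00099606,  0.00307529,  0.00029205,  0.00070936,
       -0.00108711]), 'tau': array([-3.69206123e-05, -3.72633684e+01,  2.52638912e+01,  1.23112695e-02,
       -1.96183481e-05, -6.68883146e-06]), 'eef_pos': array([0.11668722, 0.48574667, 0.24762778]), 'tool_rot': array([ 7.85352281e-01,  6.19048608e-01, -6.13479140e-04,  4.89644847e-04]), 'ft_force': array([ 0.4760967 , -0.01398104, -0.12143363]), 'ft_torque': array([ 0.00095889,  0.06438648, -0.0181903 ]), 'grip_width': 0.08515150583267198}
```

View pics/top1.png

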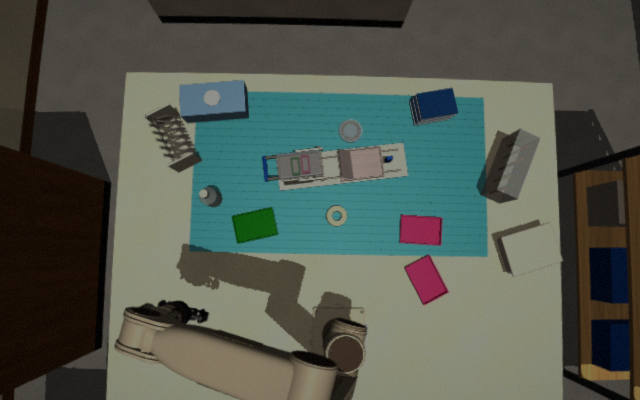

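View pics/scene1.png

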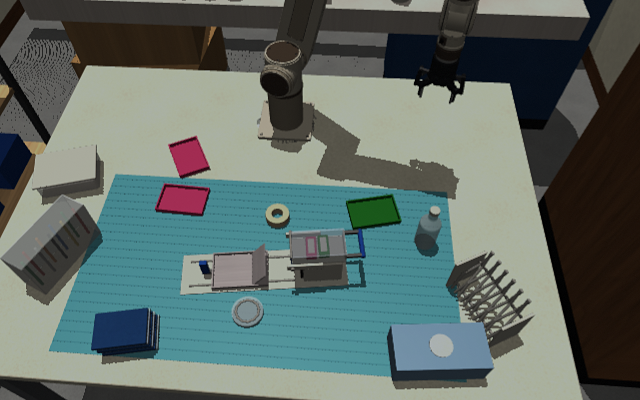

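```bash
python3 - <<'E'
from h import *
out=[]
for n in ('top','scene'):
    c=shot(n); im=c['color']; hsv=cv2.cvtColor(im,cv2.COLOR_RGB2HSV)
    print(n)
    for nm,lo,hi,z,amin in (('pink',(160,120,60),(179,255,255),.016,200),('green',(50,120,40),(70,255,255),.016,200),('blue',(105,160,30),(125,255,255),.068,12)):
        m=cv2.inRange(hsv,lo,hi)
        cs,_=cv2.findContours(m,cv2.RETR_EXTERNAL,cv2.CHAIN_APPROX_NONE)
        for k in cs:
            if cv2.contourArea(k)<amin: continue
            if nm!='blue':
                P=ray(c,k[:,0,:],z)[:,:2]; r=cv2.minAreaRect((P*1000).astype(np.float32)); print(nm,np.round(r[0]),np.round(r[1]),round(r[2],1))
            else:
                x,y,w,h=cv2.boundingRect(k); r=cv2.minAreaRect(k); print(nm,(x,y,w,h),np.round(r[0],1),ray(c,[r[0]],.068).round(3),'z125',ray(c,[r[0]],.125).round(3), np.round(r[1]),r[2])
    if n=='top':
        cr=im[130:200,250:420]; 
    else: cr=im[215:300,175:380]
    cv2.imwrite(f'pics/crop_{n}.png',cv2.resize(cr[:,:,::-1],None,fx=3.8,fy=3.8,interpolation=cv2.INTER_CUBIC))
a=cv2.imread('pics/crop_top.png');b=cv2.imread('pics/crop_scene.png')
w=max(a.shape[1],b.shape[1]); p=lambda i:cv2.copyMakeBorder(i,0,0,0,w-i.shape[1],cv2.BORDER_CONSTANT)
cv2.imwrite('pics/crops.png',np.vstack([p(a),p(b)]))
E
```

```text
top
pink [ 203. -321.] [155. 105.] 28.3
pink [ 386. -301.] [155. 103.] 87.0
green [392. 317.] [103. 153.] 13.7
blue (610, 324, 20, 46) [619.2 346.5] [[-0.034 -1.031  0.068]] z125 [[-0.021 -0.989  0.125]] [45. 19.] 88.53119659423828
blue (611, 248, 17, 55) [619. 275.] [[ 0.227 -1.037  0.068]] z125 [[ 0.23  -0.995  0.125]] [54. 16.] 90.0
blue (386, 157, 6, 5) [388.5 159. ] [[ 0.639 -0.171  0.068]] z125 [[ 0.627 -0.16   0.125]] [4. 5.] 90.0
blue (263, 156, 5, 25) [264.8 168. ] [[0.596 0.279 0.068]] z125 [[0.585 0.273 0.125]] [24.  3.] 84.80557250976562
blue (417, 89, 40, 30) [436.7 103.2] [[ 0.856 -0.352  0.068]] z125 [[ 0.836 -0.335  0.125]] [25. 37.] 81.02737426757812
scene
pink [ 388. -300.] [155. 106.] 86.8
pink [ 203. -320.] [157. 104.] 27.7
green [394. 319.] [105. 154.] 13.8
blue (91, 308, 66, 48) [123.5 331.6] [[ 0.866 -0.34   0.068]] z125 [[ 0.886 -0.316  0.125]] [42. 68.] 83.6598129272461
blue (199, 261, 10, 12) [203.5 266.6] [[ 0.66  -0.167  0.068]] z125 [[ 0.689 -0.15   0.125]] [13.  7.] 74.05460357666016
blue (357, 228, 8, 30) [360.9 242.5] [[0.548 0.279 0.068]] z125 [[0.583 0.275 0.125]] [29.  5.] 80.53767395019531
blue (0, 173, 13, 16) [  6.  180.5] [[ 0.393 -0.865  0.068]] z125 [[ 0.435 -0.817  0.125]] [15. 12.] 90.0
blue (0, 133, 19, 34) [  9.  149.5] [[ 0.263 -0.911  0.068]] z125 [[ 0.311 -0.861  0.125]] [18. 33.] 0.0
```

View pics/crops.png

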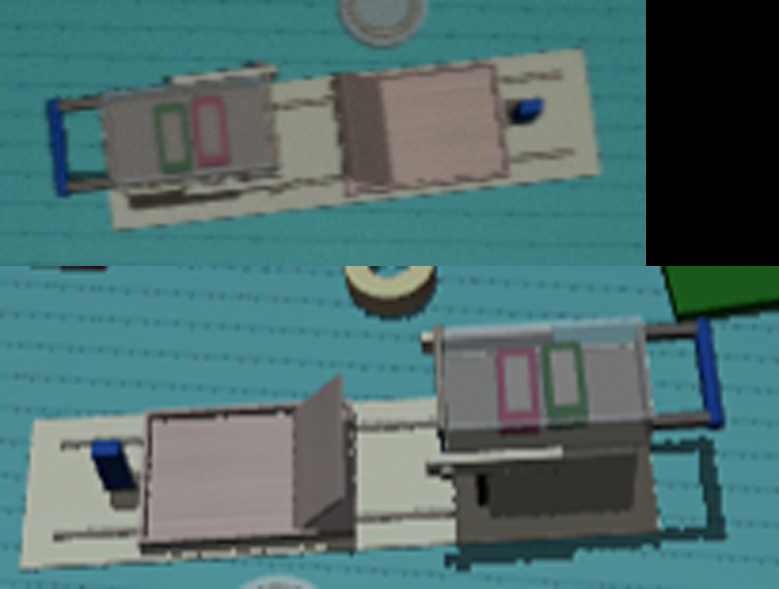

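```bash
python3 - <<'E'
from h import *
c=shot('top'); s=shot('scene')
P=ray(c,[[403.2,143.2],[407.9,176],[280.3,190]],.004); print(P.round(3), np.degrees(np.arctan2(*(P[2]-P[1])[[1,0]])),np.linalg.norm(P[1]-P[0]),np.linalg.norm(P[2]-P[1]))
print('fin top',ray(c,[[390.3,157.9]],.068).round(3),ray(s,[[202.9,262.9]],.068).round(3))
for q,n in((c,'top'),(s,'scene')):
    hsv=cv2.cvtColor(q['color'],cv2.COLOR_RGB2HSV); m=cv2.inRange(hsv,(105,130,30),(125,255,255))
    b=(255,150,275,190) if n=='top' else (350,220,372,265)
    ys,xs=np.nonzero(m[b[1]:b[3],b[0]:b[2]]); p=np.c_[xs+b[0],ys+b[1]].astype(np.float32)
    W=ray(q,p,.129)[:,:2]*1000; r=cv2.minAreaRect(W.astype(np.float32)); print('bar',r,W.mean(0))
    vx=cv2.fitLine(W.astype(np.float32),2,0,.01,.01).ravel(); print(vx,np.degrees(np.arctan2(vx[1],vx[0])))
# tape, wire, spray guesses
print('wire',ray(c,[[350,130]],.016).round(3),'tape',ray(c,[[337,215]],.028).round(3),'spray cap',ray(c,[[204,195]],.17).round(3),'spray scene',ray(s,[[434,212]],.17).round(3))
E
```

```text
[[ 0.716 -0.239  0.004]
 [ 0.589 -0.256  0.004]
 [ 0.525  0.225  0.004]] 97.55195923720221 0.1278568033403637 0.48559141638355047
fin top [[ 0.643 -0.177  0.068]] [[ 0.648 -0.171  0.068]]
bar ((584.7913818359375, 272.060546875), (85.94729614257812, 10.378800392150879), 8.115726470947266) [584.60696027 272.40694718]
[9.9056780e-01 1.3702354e-01 5.8460693e+02 2.7240695e+02] 7.8756475
bar ((584.87158203125, 274.1100769042969), (94.39189147949219, 13.107669830322266), 8.574703216552734) [586.21241317 274.31602561]
[9.9200201e-01 1.2622224e-01 5.8621240e+02 2.7431604e+02] 7.251344
wire [[ 0.759 -0.033  0.016]] tape [[0.434 0.012 0.028]] spray cap [[0.481 0.47  0.17 ]] spray scene [[0.497 0.474 0.17 ]]
```

```bash
cat >> h.py <<'E'
from scipy.spatial.transform import Rotation as Ro
MOUTH=np.array([.6105,.080]); YAW=7.5
def D(x,y):
    "dispenser xy -> world xy"
    a=np.radians(YAW); return MOUTH+[x*np.cos(a)-y*np.sin(a), x*np.sin(a)+y*np.cos(a)]
def plan(way,verb=True):
    "way: list of (xyz, yaw deg, rows); prints rows from the present pose"
    o=telemetry.get_obs(); p=o['eef_pos'].copy(); R=Ro.from_quat(o['tool_rot'])
    X=R.as_matrix()[:,0]; yaw=np.degrees(np.arctan2(X[1],X[0])); rows=[]
    print('at',p.round(4),'yaw',round(yaw,1),'t',o['clock'],'F',o['ft_force'].round(1),'w',round(o['grip_width'],4),'q',o['joint_pos'].round(2))
    for t,ty,n in way:
        d=(np.array(t)-p)/n; dy=(ty-yaw+180)%360-180
        for i in range(n):
            s=R.inv().apply(d)*1000; rows.append([round(float(v),1) for v in s]+[round(-dy/n,2)])
            R=R*Ro.from_euler('z',-dy/n,degrees=True)
        p=np.array(t,float); yaw+=dy
    for i in range(0,len(rows),10): print(rows[i:i+10])
E
python3 - <<'E'
from h import *
print(D(0,-.257))
plan([((.645,-.175,.24),7.5,20)])
E
```

```text
[ 0.64404523 -0.17480133]
at [0.1168 0.486  0.2481] yaw 76.5 t 0.35 F [0.2 0.4 1.2] w 0.0852 q [1.33 0.24 0.   1.34 0.   1.57]
[[-26.0, 33.4, 0.4, np.float64(3.45)], [-23.9, 34.9, 0.4, np.float64(3.45)], [-21.8, 36.3, 0.4, np.float64(3.45)], [-19.5, 37.5, 0.4, np.float64(3.45)], [-17.3, 38.6, 0.4, np.float64(3.45)], [-14.9, 39.6, 0.4, np.float64(3.45)], [-12.5, 40.4, 0.4, np.float64(3.45)], [-10.0, 41.1, 0.4, np.float64(3.45)], [-7.5, 41.6, 0.4, np.float64(3.45)], [-5.0, 42.0, 0.4, np.float64(3.45)]]
[[-2.5, 42.2, 0.4, np.float64(3.45)], [0.1, 42.3, 0.4, np.float64(3.45)], [2.6, 42.2, 0.4, np.float64(3.45)], [5.1, 42.0, 0.4, np.float64(3.45)], [7.7, 41.6, 0.4, np.float64(3.45)], [10.1, 41.1, 0.4, np.float64(3.45)], [12.6, 40.4, 0.4, np.float64(3.45)], [15.0, 39.6, 0.4, np.float64(3.45)], [17.4, 38.6, 0.4, np.float64(3.45)], [19.7, 37.5, 0.4, np.float64(3.45)]]
```

>>> apply_moves --moves '[[[-26, 33, 0, 3.5], [-24, 35, 0, 3.5], [-22, 36, 0, 3.5], [-20, 37, 0, 3.5], [-17, 39, 0, 3.5], [-15, 40, 0, 3.5], [-13, 40, 0, 3.5], [-10, 41, 0, 3.5], [-8, 42, 0, 3.5], [-5, 42, 0, 3.5]]]' --hand 0.3

```text
clock: 1.35
eef_pos: [0.3825, 0.1443, 0.2481]
tool_rot: [0.937, 0.349, 0.003, -0.001]
ft_force: [1.2, 0.5, 0.5]
grip_width: 0.0555
```

```bash
sed -i 's/\[round(-dy\/n,2)\]/[round(float(-dy\/n),2)]/' h.py; python3 - <<'E'
from h import *
plan([((.645,-.175,.18),7.5,10)])
E
```

```text
at [0.3825 0.1443 0.2481] yaw 40.8 t 1.35 F [1.2 0.5 0.5] w 0.0555 q [ 0.36  0.06 -0.22  1.29  0.    1.22]
[[-1.1, 41.3, 6.8, 3.33], [1.3, 41.3, 6.8, 3.33], [3.7, 41.2, 6.8, 3.33], [6.1, 40.9, 6.8, 3.33], [8.5, 40.5, 6.8, 3.33], [10.8, 39.9, 6.8, 3.33], [13.1, 39.2, 6.8, 3.33], [15.4, 38.4, 6.8, 3.33], [17.6, 37.4, 6.8, 3.33], [19.7, 36.3, 6.8, 3.33]]
```

>>> apply_moves --moves '[[[-1, 41, 0, 3.3], [1, 41, 0, 3.3], [4, 41, 0, 3.3], [6, 41, 0, 3.3], [8, 40, 0, 3.3], [11, 40, 5, 3.3], [13, 39, 12, 3.3], [15, 38, 15, 3.3], [18, 37, 16, 3.3], [20, 36, 20, 3.3]]]'

```text
clock: 2.35
eef_pos: [0.6522, -0.1928, 0.1833]
tool_rot: [0.998, 0.054, 0.009, -0.002]
ft_force: [0.7, 0.8, -0.1]
grip_width: 0.0558
```

```bash
python3 - <<'E'
from h import *
c=shot('wrist','w1.png')
plan([((.645,-.175,.06),7.5,10)])
print(proj(c,[[.645,-.175,.068]]))
E
```

```text
at [ 0.6534 -0.198   0.1746] yaw 5.8 t 2.4 F [ 2.3 -2.2 -6.5] w 0.0555 q [-0.3   0.64  0.43  1.35  0.01  1.17]
[[-0.7, -2.4, 11.5, -0.17], [-0.7, -2.4, 11.5, -0.17], [-0.7, -2.4, 11.5, -0.17], [-0.7, -2.4, 11.5, -0.17], [-0.7, -2.4, 11.5, -0.17], [-0.7, -2.4, 11.5, -0.17], [-0.7, -2.4, 11.5, -0.17], [-0.7, -2.4, 11.5, -0.17], [-0.7, -2.4, 11.5, -0.17], [-0.7, -2.4, 11.5, -0.17]]
[[308.01426236 169.36555984]]
```

View pics/w1.png

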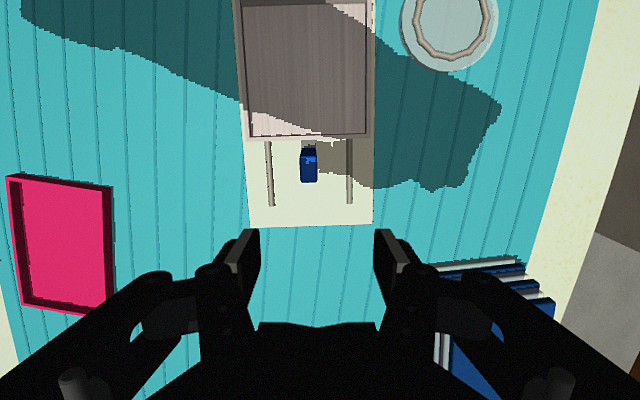

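```bash
python3 - <<'E'
from h import *
c=shot('wrist')
for y in (-.268,-.246):
  for z in (.02,.068): print(y,z,proj(c,[np.r_[D(0,y),z]]).round(1))
im=cv2.cvtColor(c['color'],cv2.COLOR_RGB2HSV)
print([(r,*im[r,308]) for r in range(142,188,2)])
E
```

```text
-0.268 0.02 [[308.1 166.9]]
-0.268 0.068 [[307.1 178.2]]
-0.246 0.02 [[307.2 143. ]]
-0.246 0.068 [[306.1 149.8]]
[(142, np.uint8(27), np.uint8(37), np.uint8(69)), (144, np.uint8(111), np.uint8(211), np.uint8(46)), (146, np.uint8(109), np.uint8(244), np.uint8(46)), (148, np.uint8(109), np.uint8(255), np.uint8(47)), (150, np.uint8(108), np.uint8(228), np.uint8(57)), (152, np.uint8(109), np.uint8(208), np.uint8(184)), (154, np.uint8(108), np.uint8(204), np.uint8(200)), (156, np.uint8(108), np.uint8(209), np.uint8(198)), (158, np.uint8(108), np.uint8(208), np.uint8(201)), (160, np.uint8(108), np.uint8(209), np.uint8(198)), (162, np.uint8(108), np.uint8(199), np.uint8(205)), (164, np.uint8(110), np.uint8(214), np.uint8(69)), (166, np.uint8(108), np.uint8(216), np.uint8(91)), (168, np.uint8(108), np.uint8(229), np.uint8(97)), (170, np.uint8(110), np.uint8(201), np.uint8(100)), (172, np.uint8(108), np.uint8(214), np.uint8(93)), (174, np.uint8(110), np.uint8(215), np.uint8(95)), (176, np.uint8(110), np.uint8(233), np.uint8(94)), (178, np.uint8(82), np.uint8(30), np.uint8(127)), (180, np.uint8(41), np.uint8(24), np.uint8(230)), (182, np.uint8(44), np.uint8(26), np.uint8(227)), (184, np.uint8(41), np.uint8(24), np.uint8(226)), (186, np.uint8(41), np.uint8(25), np.uint8(227))]
```

```bash
python3 - <<'E'
from h import *
plan([(np.r_[D(0.001,-.257),.10],7.5,5),(np.r_[D(0.001,-.257),.058],7.5,5)])
E
```

```text
at [ 0.6506 -0.195   0.175 ] yaw 6.0 t 2.45 F [ 0.5  0.8 -2.1] w 0.0554 q [-0.29  0.64  0.43  1.36  0.01  1.17]
[[-0.8, -4.1, 15.0, -0.29], [-0.8, -4.1, 15.0, -0.29], [-0.7, -4.1, 15.0, -0.29], [-0.7, -4.1, 15.0, -0.29], [-0.7, -4.1, 15.0, -0.29], [-0.1, 0.0, 8.4, -0.0], [-0.1, 0.0, 8.4, -0.0], [-0.1, 0.0, 8.4, -0.0], [-0.1, 0.0, 8.4, -0.0], [-0.1, 0.0, 8.4, -0.0]]
```

>>> apply_moves --moves '[[[-1, -4, 15, -0.3], [-1, -4, 15, -0.3], [-1, -4, 15, -0.3], [-1, -4, 15, -0.3], [-1, -4, 15, -0.3], [0, 0, 10, 0], [0, 0, 10, 0], [0, 0, 8, 0], [0, 0, 6, 0], [0, 0, 3, 0]]]'

```text
clock: 3.45
eef_pos: [0.6433, -0.1734, 0.0592]
tool_rot: [0.998, 0.067, 0.003, -0.004]
ft_force: [0.2, -0.1, 0.0]
grip_width: 0.0557
```

```bash
python3 - <<'E'
from h import *
plan([(np.r_[D(0.001,-.257),.058],7.5,5)])
E
```

```text
at [ 0.6433 -0.1734  0.0592] yaw 7.7 t 3.45 F [ 0.2 -0.1  0. ] w 0.0557 q [-0.27  0.69  0.21  1.09  0.01  1.17]
[[0.3, 0.3, 0.2, 0.04], [0.3, 0.3, 0.2, 0.04], [0.3, 0.3, 0.2, 0.04], [0.3, 0.3, 0.2, 0.04], [0.3, 0.3, 0.2, 0.04]]
```

>>> apply_moves --moves '[[[0, 0, 0, 0], [0, 0, 0, 0], [0, 0, 0, 0], [0, 0, 0, 0], [0, 0, 0, 0], [0, 0, 0, 0], [0, 0, 0, 0], [0, -5, 0, 0], [0, -8, 0, 0], [0, -8, 0, 0]]]' --hand -1

```text
clock: 4.45
eef_pos: [0.6425, -0.1535, 0.0598]
tool_rot: [0.998, 0.066, 0.005, -0.002]
ft_force: [2.0, -2.2, -2.7]
grip_width: 0.0127
```

>>> apply_moves --moves '[[[0, -10, 0, 0], [0, -10, 0, 0], [0, -10, 0, 0], [0, -10, 0, 0], [0, -10, 0, 0], [0, -10, 0, 0], [0, -8, 0, 0], [0, -6, 0, 0], [0, -5, 0, 0], [0, -4, 0, 0]]]'

```text
clock: 5.45
eef_pos: [0.6324, -0.0797, 0.0599]
tool_rot: [0.998, 0.062, 0.006, 0.016]
ft_force: [3.6, -10.7, -4.4]
grip_width: 0.013
```

```bash
python3 - <<'E'
from h import *
plan([(np.r_[D(0.001,-.162),.058],7.5,5)])
E
```

```text
at [ 0.6324 -0.0797  0.0599] yaw 7.1 t 5.45 F [  3.6 -10.7  -4.4] w 0.013 q [-0.11  0.63  0.09  1.02 -0.03  1.33]
[[0.0, 0.2, 0.4, -0.07], [0.0, 0.2, 0.4, -0.07], [0.0, 0.2, 0.4, -0.07], [0.0, 0.2, 0.4, -0.07], [0.0, 0.2, 0.4, -0.07]]
```

>>> apply_moves --moves '[[[0, -1, 0, 0], [0, -1, 0, 0], [0, 0, 0, 0], [0, 0, 0, 0], [0, 0, 0, 0], [0, 0, 0, 0], [0, 0, 0, 0], [0, 0, 0, 0], [0, 0, 0, 0], [0, 0, 0, 0]]]'

```text
clock: 6.45
eef_pos: [0.6325, -0.0797, 0.0599]
tool_rot: [0.998, 0.062, 0.007, 0.017]
ft_force: [2.7, -3.8, -4.1]
grip_width: 0.0131
```

>>> apply_moves --moves '[[[0, 0, 0, 0], [0, 0, 0, 0], [0, 0, 0, 0], [0, 0, 0, 0], [0, 0, -5, 0], [0, 0, -20, 0], [0, 0, -40, 0], [0, 0, -40, 0], [0, 0, -40, 0], [0, 0, -20, 0]]]' --hand 0

```text
clock: 7.45
eef_pos: [0.6264, -0.0711, 0.2291]
tool_rot: [0.998, 0.062, 0.002, 0.015]
ft_force: [0.3, -0.3, -0.1]
grip_width: 0.0428
```

```bash
python3 - <<'E'
from h import *
h=D(0,.195); print(h)
plan([((h[0],h[1],.22),97.5,20)])
E
```

```text
[0.58504739 0.27333175]
at [ 0.6264 -0.0711  0.2291] yaw 7.1 t 7.45 F [ 0.3 -0.3 -0.1] w 0.0428 q [-0.1   0.51  0.34  1.4  -0.03  1.35]
[[0.1, -17.3, -0.1, -4.52], [1.4, -17.3, -0.1, -4.52], [2.8, -17.1, -0.1, -4.52], [4.1, -16.8, -0.1, -4.52], [5.5, -16.5, -0.1, -4.52], [6.7, -16.0, -0.1, -4.52], [8.0, -15.4, -0.1, -4.52], [9.2, -14.7, -0.1, -4.52], [10.3, -14.0, -0.1, -4.52], [11.4, -13.1, -0.1, -4.52]]
[[12.4, -12.2, -0.1, -4.52], [13.3, -11.2, -0.1, -4.52], [14.1, -10.1, -0.1, -4.52], [14.9, -8.9, -0.1, -4.52], [15.5, -7.7, -0.1, -4.52], [16.1, -6.5, -0.1, -4.52], [16.6, -5.2, -0.1, -4.52], [16.9, -3.9, -0.1, -4.52], [17.2, -2.5, -0.1, -4.52], [17.3, -1.2, -0.1, -4.52]]
```

>>> apply_moves --moves '[[[0, -17, 0, -4.5], [1, -17, 0, -4.5], [3, -17, 0, -4.5], [4, -17, 0, -4.5], [6, -16, 0, -4.5], [7, -16, 0, -4.5], [8, -15, 0, -4.5], [9, -15, 0, -4.5], [10, -14, 0, -4.5], [11, -13, 0, -4.5]]]'

```text
clock: 8.45
eef_pos: [0.6065, 0.1039, 0.2375]
tool_rot: [0.892, 0.451, 0.005, 0.019]
ft_force: [0.8, -0.2, 0.7]
grip_width: 0.0426
```

>>> apply_moves --moves '[[[12, -12, 0, -4.5], [13, -11, 0, -4.5], [14, -10, 0, -4.5], [15, -9, 0, -4.5], [16, -8, 0, -4.5], [16, -6, 0, -4.5], [17, -5, 0, -4.5], [17, -4, 0, -4.5], [16, -3, 0, -4.5], [8, -1, 0, -4.5]]]'

```text
clock: 9.45
eef_pos: [0.578, 0.274, 0.2383]
tool_rot: [0.639, 0.769, 0.0, 0.02]
ft_force: [-0.4, 0.2, -0.2]
grip_width: 0.0425
```

```bash
python3 - <<'E'
from h import *
h=D(0,.195)
plan([((h[0],h[1],.16),97.5,10)])
c=shot('wrist','w2.png'); print(proj(c,[[*h,.132],[*D(.03,.195),.132],[*D(-.03,.195),.132]]))
E
```

```text
at [0.578  0.274  0.2383] yaw 100.6 t 9.45 F [-0.4  0.2 -0.2] w 0.0425 q [ 0.46  0.52  0.39  1.42 -0.04  0.27]
[[0.0, 0.5, 7.8, 0.31], [0.1, 0.5, 7.8, 0.31], [0.1, 0.5, 7.8, 0.31], [0.1, 0.5, 7.8, 0.31], [0.1, 0.5, 7.8, 0.31], [0.1, 0.5, 7.8, 0.31], [0.1, 0.5, 7.8, 0.31], [0.1, 0.5, 7.8, 0.31], [0.1, 0.5, 7.8, 0.31], [0.1, 0.5, 7.8, 0.31]]
[[318.12174718 199.82161042]
 [316.08451364 234.70442167]
 [320.30674086 162.34461306]]
```

View pics/w2.png

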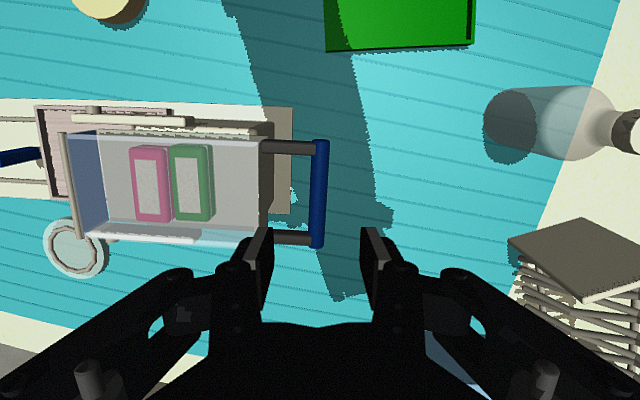

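>>> apply_moves --moves '[[[0, 1, 12, 0.3], [0, 1, 14, 0.3], [0, 1, 14, 0.3], [0, 1, 14, 0.3], [0, 1, 14, 0.3], [0, 0, 14, 0.3], [0, 0, 12, 0.3], [0, 0, 10, 0.3], [0, 0, 7, 0.3], [0, 0, 3, 0.3]]]'

```text
clock: 10.5
eef_pos: [0.5869, 0.268, 0.1167]
tool_rot: [0.665, 0.746, 0.001, 0.02]
ft_force: [-0.6, -0.2, -0.2]
grip_width: 0.0423
```

```bash
python3 - <<'E'
from h import *
h=D(0,.195)
plan([((h[0],h[1],.125),97.5,10)])
E
```

```text
at [0.5869 0.268  0.1167] yaw 96.5 t 10.5 F [-0.6 -0.2 -0.2] w 0.0423 q [ 0.44  0.59  0.19  1.15 -0.04  0.33]
[[0.5, -0.1, -0.9, -0.1], [0.5, -0.1, -0.9, -0.1], [0.5, -0.1, -0.9, -0.1], [0.5, -0.1, -0.9, -0.1], [0.5, -0.1, -0.9, -0.1], [0.5, -0.1, -0.9, -0.1], [0.5, -0.1, -0.9, -0.1], [0.5, -0.1, -0.9, -0.1], [0.5, -0.1, -0.9, -0.1], [0.5, -0.1, -0.9, -0.1]]
```

>>> apply_moves --moves '[[[2, 0, -2, -0.3], [2, -1, -2, -0.3], [1, 0, -2, -0.3], [0, 0, -1, 0], [0, 0, 0, 0], [0, 0, 0, 0], [0, 0, 0, 0], [0, 0, 0, 0], [0, 0, 0, 0], [0, 0, 0, 0]]]'

```text
clock: 11.5
eef_pos: [0.5863, 0.2745, 0.1268]
tool_rot: [0.659, 0.752, 0.003, 0.021]
ft_force: [-0.2, 0.1, -0.2]
grip_width: 0.0432
```

>>> apply_moves --moves '[[[0, 0, 0, 0], [0, 0, 0, 0], [0, 0, 0, 0], [0, 0, 0, 0], [0, 0, 0, 0], [0, 0, 0, 0], [0, 0, 0, 0], [0, 0, 0, 0], [0, 0, 0, 0], [0, 0, 0, 0]]]' --hand -1

```text
clock: 12.5
eef_pos: [0.5864, 0.273, 0.1269]
tool_rot: [0.659, 0.752, 0.002, 0.022]
ft_force: [0.4, -1.7, 0.7]
grip_width: 0.0123
```

```bash
python3 - <<'E'
from h import *
o=telemetry.get_obs(); p=o['eef_pos']; print(p,o['ft_force'],o['grip_width'])
w=[]; r=.196; a0=np.arctan2(20,195)
h=p-np.r_[D(0,r*np.cos(a0)),.105+r*np.sin(a0)]; print('offset',h)
for th in np.linspace(0,.75,21)[1:]:
    a=a0+th; w.append((np.r_[D(0,r*np.cos(a)),.105+r*np.sin(a)]+h,97,1))
plan(w)
E
```

```text
[0.58641335 0.27299753 0.1269034 ] [ 0.40216527 -1.67054902  0.68935751] 0.012291961041459548
offset [ 0.00136298 -0.00031158  0.00190575]
at [0.5864 0.273  0.1269] yaw 97.5 t 12.5 F [ 0.4 -1.7  0.7] w 0.0123 q [ 0.45  0.58  0.21  1.17 -0.04  0.32]
[[-1.1, 0.2, -7.3, 0.46], [-1.4, 0.2, -7.2, -0.0], [-1.7, 0.2, -7.2, -0.0], [-1.9, 0.2, -7.1, -0.0], [-2.2, 0.2, -7.0, -0.0], [-2.4, 0.2, -6.9, -0.0], [-2.7, 0.2, -6.8, -0.0], [-3.0, 0.2, -6.7, -0.0], [-3.2, 0.2, -6.6, -0.0], [-3.5, 0.2, -6.5, -0.0]]
[[-3.7, 0.2, -6.3, -0.0], [-3.9, 0.2, -6.2, -0.0], [-4.2, 0.2, -6.1, -0.0], [-4.4, 0.2, -5.9, -0.0], [-4.6, 0.2, -5.7, -0.0], [-4.8, 0.2, -5.5, -0.0], [-5.0, 0.2, -5.4, -0.0], [-5.2, 0.2, -5.2, -0.0], [-5.4, 0.2, -5.0, -0.0], [-5.6, 0.2, -4.8, -0.0]]
```

>>> apply_moves --moves '[[[-1, 0, -7, 0], [-1, 0, -7, 0], [-2, 0, -7, 0], [-2, 0, -7, 0], [-2, 0, -7, 0], [-2, 0, -7, 0], [-3, 0, -7, 0], [-3, 0, -7, 0], [-3, 0, -7, 0], [-4, 0, -7, 0]]]'

```text
clock: 13.5
eef_pos: [0.5893, 0.2514, 0.2012]
tool_rot: [0.659, 0.751, 0.004, 0.022]
ft_force: [3.9, 2.3, -3.2]
grip_width: 0.0119
```

```bash
cat >> h.py <<'E'
def tip():
    p=telemetry.get_obs()['eef_pos']-[.00136,-.0003,.0019]; a=np.radians(YAW); d=p[:2]-MOUTH
    y=-d[0]*np.sin(a)+d[1]*np.cos(a); z=p[2]-.105
    print('tip',np.arctan2(z,y)-np.arctan2(20,195),'r',np.hypot(y,z))
E
python3 -c "
from h import *
plan([]);tip()"
```

```text
at [0.5893 0.2514 0.2012] yaw 97.4 t 13.5 F [ 3.9  2.3 -3.2] w 0.0119 q [ 0.42  0.52  0.3   1.32 -0.04  0.29]
tip 0.3963919245392271 r 0.19714506535419285
```

>>> apply_moves --moves '[[[-4, 0, -6, 0], [-4, 0, -6, 0], [-4, 0, -6, 0], [-4, 0, -5, 0], [-4, 0, -5, 0], [-5, 0, -5, 0], [-5, 0, -5, 0], [-4, 0, -4, 0], [-1, 0, -1, 0], [0, 0, 0, 0]]]'

```text
clock: 14.5
eef_pos: [0.5941, 0.2158, 0.2514]
tool_rot: [0.66, 0.751, 0.008, 0.023]
ft_force: [5.0, -0.6, -3.3]
grip_width: 0.0115
```

```bash
python3 -c "
from h import *
plan([]);tip()
a=shot('top')['color'][110:230,240:430];b=shot('scene')['color'][190:310,165:385]
a,b=[cv2.resize(i[:,:,::-1],None,fx=2.4,fy=2.4,interpolation=cv2.INTER_CUBIC) for i in (a,b)]
a=cv2.copyMakeBorder(a,0,0,0,b.shape[1]-a.shape[1],cv2.BORDER_CONSTANT)
cv2.imwrite('pics/tip.png',np.vstack([a,b]))"
```

```text
at [0.5941 0.2158 0.2514] yaw 97.4 t 14.5 F [ 5.  -0.6 -3.3] w 0.0115 q [ 0.36  0.48  0.36  1.42 -0.03  0.23]
tip 0.7089069415127782 r 0.19936024297759894
```

View pics/tip.png

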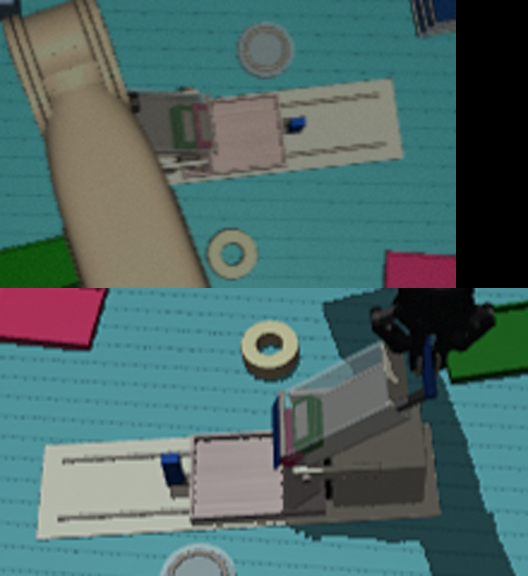

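>>> apply_moves --moves '[[[-3, 0, -3, 0], [-3, 0, -2, 0], [-2, 0, -2, 0], [0, 0, 0, 0], [0, 0, 0, 0], [0, 0, 0, 0], [0, 0, 0, 0], [0, 0, 0, 0], [0, 0, 0, 0], [0, 0, 0, 0]]]'

```text
clock: 15.6
eef_pos: [0.5948, 0.2108, 0.2563]
tool_rot: [0.659, 0.752, 0.008, 0.021]
ft_force: [4.2, 0.9, -3.7]
grip_width: 0.0114
```

```bash
python3 -c "
from h import *
plan([]);tip()
a=shot('top')['color'][110:230,240:430];b=shot('scene')['color'][190:310,165:385]
a,b=[cv2.resize(i[:,:,::-1],None,fx=2.4,fy=2.4,interpolation=cv2.INTER_CUBIC) for i in (a,b)]
a=cv2.copyMakeBorder(a,0,0,0,b.shape[1]-a.shape[1],cv2.BORDER_CONSTANT)
cv2.imwrite('pics/tip2.png',np.vstack([a,b]))"
```

```text
at [0.5948 0.2108 0.2563] yaw 97.6 t 15.6 F [ 4.2  0.9 -3.7] w 0.0114 q [ 0.35  0.48  0.37  1.43 -0.03  0.22]
tip 0.7443599668556447 r 0.1994762645149682
```

View pics/tip2.png

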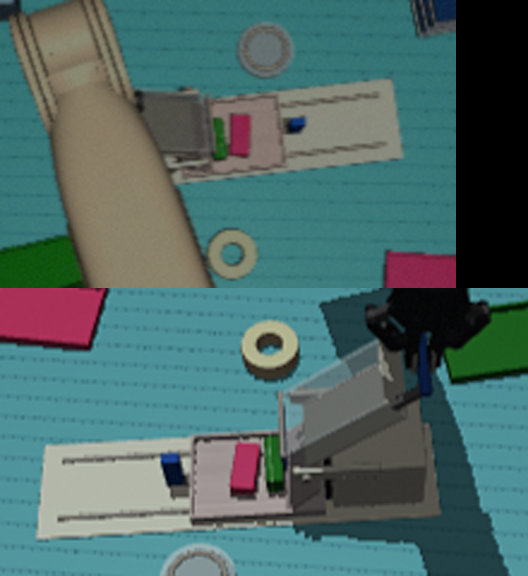

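```bash
python3 - <<'E'
from h import *
o=telemetry.get_obs(); w=[]; r=.1965; a0=np.arctan2(20,195); h=np.array([.00136,-.0003,.0019])
for th in np.linspace(.744,0.0,21)[1:]:
    a=a0+th; w.append((np.r_[D(0,r*np.cos(a)),.105+r*np.sin(a)]+h,97.5,1))
plan(w)
E
```

```text
at [0.5948 0.2108 0.2563] yaw 97.6 t 15.7 F [ 5.   1.4 -3.5] w 0.0115 q [ 0.35  0.48  0.37  1.43 -0.03  0.22]
[[3.6, -0.5, 7.2, 0.07], [5.3, -0.2, 5.0, -0.0], [5.1, -0.2, 5.2, -0.0], [4.9, -0.2, 5.4, -0.0], [4.7, -0.2, 5.6, -0.0], [4.5, -0.2, 5.8, -0.0], [4.3, -0.2, 5.9, -0.0], [4.1, -0.2, 6.1, -0.0], [3.8, -0.3, 6.2, -0.0], [3.6, -0.3, 6.4, -0.0]]
[[3.4, -0.3, 6.5, -0.0], [3.1, -0.3, 6.6, -0.0], [2.9, -0.3, 6.7, -0.0], [2.6, -0.3, 6.8, -0.0], [2.4, -0.3, 6.9, -0.0], [2.1, -0.3, 7.0, -0.0], [1.8, -0.3, 7.1, -0.0], [1.6, -0.3, 7.1, -0.0], [1.3, -0.3, 7.2, -0.0], [1.0, -0.3, 7.2, -0.0]]
```

>>> apply_moves --moves '[[[4, 0, 6, 0], [5, 0, 5, 0], [5, 0, 5, 0], [5, 0, 5, 0], [5, 0, 6, 0], [5, 0, 6, 0], [4, 0, 6, 0], [4, 0, 6, 0], [4, 0, 6, 0], [4, 0, 6, 0]]]'

```text
clock: 16.7
eef_pos: [0.5887, 0.2559, 0.1964]
tool_rot: [0.658, 0.752, 0.006, 0.023]
ft_force: [1.5, -1.5, 1.0]
grip_width: 0.0115
```

```bash
python3 -c "
from h import *
plan([]);tip()"
```

```text
at [0.5887 0.2559 0.1964] yaw 97.6 t 16.7 F [ 1.5 -1.5  1. ] w 0.0115 q [ 0.43  0.53  0.29  1.31 -0.04  0.29]
tip 0.3643776962791744 r 0.19895490193002094
```

>>> apply_moves --moves '[[[3, 0, 7, 0], [3, 0, 7, 0], [3, 0, 7, 0], [2, 0, 7, 0], [2, 0, 7, 0], [2, 0, 7, 0], [2, 0, 7, 0], [1, 0, 7, 0], [1, 0, 7, 0], [0, 0, 5, 0]]]'

```text
clock: 17.7
eef_pos: [0.5865, 0.2733, 0.1336]
tool_rot: [0.658, 0.752, 0.006, 0.023]
ft_force: [-10.4, -5.0, 20.0]
grip_width: 0.0114
```

```bash
python3 -c "
from h import *
plan([]);tip()"
```

```text
at [0.5865 0.2733 0.1336] yaw 97.6 t 17.7 F [-10.4  -5.   20. ] w 0.0114 q [ 0.45  0.57  0.2   1.17 -0.04  0.32]
tip 0.033489326265546654 r 0.19707391330068763
```

>>> apply_moves --moves '[[[0, 0, -1, 0], [0, 0, 0, 0], [0, 0, 0, 0], [0, 0, 0, 0], [0, 0, 0, 0], [0, 0, 0, 0], [0, 0, -5, 0], [0, 0, -20, 0], [0, 0, -35, 0], [0, 0, -40, 0]]]' --hand 0

```text
clock: 18.7
eef_pos: [0.5785, 0.2749, 0.2276]
tool_rot: [0.659, 0.752, -0.0, 0.018]
ft_force: [0.8, 0.3, -0.0]
grip_width: 0.0427
```

```bash
python3 -c "
from h import *
plan([(np.r_[D(0,.05),.25],55,10),(np.r_[D(0,-.162),.18],7.5,10)])
a=shot('top')['color'][110:230,240:430];b=shot('scene')['color'][190:310,165:385]
a,b=[cv2.resize(i[:,:,::-1],None,fx=2.4,fy=2.4,interpolation=cv2.INTER_CUBIC) for i in (a,b)]
a=cv2.copyMakeBorder(a,0,0,0,b.shape[1]-a.shape[1],cv2.BORDER_CONSTANT)
cv2.imwrite('pics/tip3.png',np.vstack([a,b]))"
```

```text
at [0.5785 0.2749 0.2276] yaw 97.6 t 18.7 F [ 0.8  0.3 -0. ] w 0.0427 q [ 0.46  0.53  0.37  1.4  -0.03  0.33]
[[-14.8, 0.6, -1.8, 4.26], [-14.7, 1.7, -1.8, 4.26], [-14.5, 2.8, -1.8, 4.26], [-14.3, 3.9, -1.8, 4.26], [-14.0, 5.0, -1.8, 4.26], [-13.5, 6.0, -1.8, 4.26], [-13.1, 7.0, -1.8, 4.26], [-12.5, 7.9, -1.8, 4.26], [-11.9, 8.8, -1.8, 4.26], [-11.2, 9.7, -1.8, 4.26]]
[[-15.6, 14.1, 7.6, 4.75], [-14.4, 15.3, 7.6, 4.75], [-13.1, 16.4, 7.6, 4.75], [-11.7, 17.5, 7.6, 4.75], [-10.2, 18.4, 7.6, 4.75], [-8.6, 19.2, 7.6, 4.75], [-7.0, 19.8, 7.6, 4.75], [-5.3, 20.3, 7.6, 4.75], [-3.6, 20.7, 7.6, 4.75], [-1.9, 20.9, 7.6, 4.75]]
```

View pics/tip3.png

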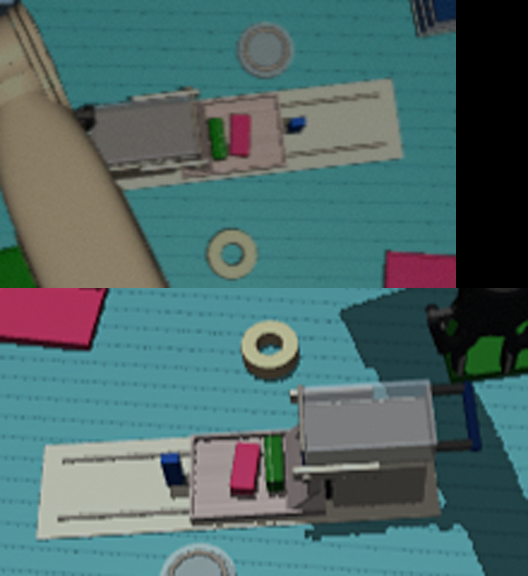

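Caddy is level, both cases are in the tray (pink nearer the fin, green leaning by the slope), and the tray is still home. Back to the fin.

>>> apply_moves --moves '[[[-15, 1, -2, 4.3], [-15, 2, -2, 4.3], [-15, 3, -2, 4.3], [-14, 4, -2, 4.3], [-14, 5, -2, 4.3], [-14, 6, -2, 4.3], [-13, 7, -2, 4.3], [-13, 8, -2, 4.3], [-12, 9, -2, 4.3], [-11, 10, -2, 4.3]]]'

```text
clock: 19.8
eef_pos: [0.6067, 0.1269, 0.2584]
tool_rot: [0.894, 0.447, 0.015, 0.016]
ft_force: [0.9, 0.1, 0.5]
grip_width: 0.0424
```

>>> apply_moves --moves '[[[-15, 14, 0, 4.7], [-14, 15, 0, 4.7], [-13, 16, 0, 4.7], [-12, 17, 0, 4.7], [-10, 18, 0, 4.7], [-9, 19, 3, 4.7], [-7, 20, 7, 4.7], [-5, 20, 10, 4.7], [-4, 20, 10, 4.7], [-2, 16, 10, 4.7]]]'

```text
clock: 20.8
eef_pos: [0.6239, -0.0833, 0.2203]
tool_rot: [0.999, 0.036, 0.021, 0.008]
ft_force: [0.2, 1.2, -0.6]
grip_width: 0.0425
```

```bash
python3 -c "
from h import *
plan([((.632,-.081,.11),7.5,6),((.632,-.081,.06),7.5,4)])"
```

```text
at [ 0.6239 -0.0833  0.2203] yaw 4.2 t 20.8 F [ 0.2  1.2 -0.6] w 0.0425 q [-0.13  0.48  0.28  1.32 -0.01  1.37]
[[0.6, -0.6, 18.4, -0.55], [0.6, -0.6, 18.4, -0.55], [0.6, -0.6, 18.4, -0.55], [0.6, -0.6, 18.4, -0.55], [0.6, -0.6, 18.4, -0.55], [0.6, -0.6, 18.4, -0.55], [-0.5, -0.3, 12.5, -0.0], [-0.5, -0.3, 12.5, -0.0], [-0.5, -0.3, 12.5, -0.0], [-0.5, -0.3, 12.5, -0.0]]
```

>>> apply_moves --moves '[[[1, -1, 18, -0.6], [1, -1, 18, -0.6], [1, -1, 18, -0.6], [1, -1, 18, -0.6], [0, -1, 18, -0.6], [0, -1, 18, -0.6], [0, 0, 14, 0], [0, 0, 12, 0], [0, 0, 8, 0], [0, 0, 3, 0]]]'

```text
clock: 21.8
eef_pos: [0.6322, -0.0831, 0.0659]
tool_rot: [0.998, 0.065, 0.019, 0.009]
ft_force: [-0.5, -0.1, 1.0]
grip_width: 0.0426
```

```bash
python3 -c "
from h import *
plan([((.632,-.081,.06),7.5,4)])"
```

```text
at [ 0.6322 -0.0831  0.0659] yaw 7.5 t 21.8 F [-0.5 -0.1  1. ] w 0.0426 q [-0.13  0.61  0.07  0.99 -0.01  1.31]
[[-0.0, -0.5, 1.5, 0.0], [-0.0, -0.5, 1.5, 0.0], [-0.0, -0.5, 1.5, 0.0], [-0.0, -0.5, 1.5, 0.0]]
```

>>> apply_moves --moves '[[[0, -1, 3, 0], [0, -1, 3, 0], [0, 0, 2, 0], [0, 0, 0, 0], [0, 0, 0, 0], [0, 0, 0, 0], [0, 0, 0, 0], [0, 0, 0, 0], [0, 0, 0, 0], [0, 0, 0, 0]]]' --hand -1

```text
clock: 22.8
eef_pos: [0.6327, -0.0814, 0.0604]
tool_rot: [0.998, 0.066, 0.02, 0.01]
ft_force: [1.7, -0.3, -1.0]
grip_width: 0.0131
```

>>> apply_moves --moves '[[[0, 5, 0, 0], [0, 8, 0, 0], [0, 10, 0, 0], [0, 10, 0, 0], [0, 10, 0, 0], [0, 10, 0, 0], [0, 10, 0, 0], [0, 10, 0, 0], [0, 10, 0, 0], [0, 10, 0, 0]]]'

```text
clock: 23.8
eef_pos: [0.646, -0.1793, 0.0605]
tool_rot: [0.998, 0.067, 0.019, 0.008]
ft_force: [3.0, 1.2, -3.9]
grip_width: 0.0129
```

```bash
python3 -c "
from h import *
plan([(np.r_[D(.001,-.302),.06],7.5,5)])"
```

```text
at [ 0.646  -0.1793  0.0605] yaw 7.7 t 23.8 F [ 3.   1.2 -3.9] w 0.0129 q [-0.27  0.67  0.17  1.03 -0.    1.17]
[[-0.1, 8.0, 0.2, 0.03], [-0.1, 8.0, 0.2, 0.03], [-0.1, 8.0, 0.2, 0.03], [-0.1, 8.0, 0.2, 0.03], [-0.1, 8.0, 0.2, 0.03]]
```

>>> apply_moves --moves '[[[0, 8, 0, 0], [0, 8, 0, 0], [0, 8, 0, 0], [0, 7, 0, 0], [0, 6, 0, 0], [0, 5, 0, 0], [0, 4, 0, 0], [0, 2, 0, 0], [0, 1, 0, 0], [0, 0, 0, 0]]]'

```text
clock: 24.8
eef_pos: [0.6517, -0.2199, 0.0605]
tool_rot: [0.997, 0.071, 0.017, -0.003]
ft_force: [3.7, 1.0, -5.5]
grip_width: 0.0132
```

```bash
python3 -c "
from h import *
plan([(np.r_[D(.001,-.302),.06],7.5,5)])"
```

```text
at [ 0.6517 -0.2199  0.0605] yaw 8.2 t 24.8 F [ 3.7  1.  -5.5] w 0.0132 q [-0.33  0.71  0.25  1.08  0.02  1.09]
[[-0.1, -0.1, 0.1, 0.14], [-0.1, -0.1, 0.1, 0.14], [-0.1, -0.1, 0.1, 0.14], [-0.1, -0.1, 0.1, 0.14], [-0.1, -0.1, 0.1, 0.14]]
```

>>> apply_moves --moves '[[[0, 0, 0, 0], [0, 0, 0, 0], [0, 0, 0, 0], [0, 0, 0, 0], [0, 0, -5, 0], [0, 0, -20, 0], [0, 0, -35, 0], [0, 0, -35, 0], [0, 0, -20, 0], [0, 0, -5, 0]]]' --hand 1

```text
clock: 25.8
eef_pos: [0.6462, -0.2248, 0.1888]
tool_rot: [0.997, 0.069, 0.018, -0.001]
ft_force: [0.7, -1.3, -0.1]
grip_width: 0.0854
```

```bash
cat >> h.py <<'E'
def blobs(c,zs,amin=60,roi=None):
    hsv=cv2.cvtColor(c['color'],cv2.COLOR_RGB2HSV); out={}
    for nm,lo,hi in (('pink',(160,100,60),(179,255,255)),('green',(50,100,40),(75,255,255))):
        cs,_=cv2.findContours(cv2.inRange(hsv,lo,hi),cv2.RETR_EXTERNAL,cv2.CHAIN_APPROX_NONE)
        for k in cs:
            if cv2.contourArea(k)<amin: continue
            for z in zs:
                r=cv2.minAreaRect((ray(c,k[:,0,:],z)[:,:2]*1000).astype(np.float32))
                print(nm,'px',cv2.boundingRect(k),'z',z,np.round(r[0]),np.round(r[1]),round(r[2],1))
E
python3 -c "
from h import *
plan([])
c=shot('wrist','w3.png'); blobs(c,(.034,))
c=shot('top'); blobs(c,(.016,.034))"
```

```text
at [ 0.6462 -0.2248  0.1888] yaw 7.9 t 25.8 F [ 0.7 -1.3 -0.1] w 0.0854 q [-0.34  0.62  0.43  1.35  0.02  1.09]
pink px (2, 136, 101, 152) z 0.034 [ 400. -294.] [146.  99.] 87.2
pink px (275, 55, 77, 46) z 0.034 [ 636. -134.] [30. 63.] 89.0
green px (272, 37, 77, 9) z 0.034 [ 629. -104.] [64.  6.] 9.0
green px (271, 18, 78, 18) z 0.034 [627. -94.] [65. 13.] 8.4
pink px (421, 272, 27, 33) z 0.016 [ 170. -338.] [ 82. 105.] 28.4
pink px (421, 272, 27, 33) z 0.034 [ 171. -333.] [ 81. 104.] 28.4
pink px (373, 153, 9, 17) z 0.016 [ 641. -137.] [62. 30.] 0.2
pink px (373, 153, 9, 17) z 0.034 [ 638. -134.] [61. 30.] 0.2
green px (232, 207, 46, 36) z 0.016 [392. 317.] [105. 154.] 13.5
green px (232, 207, 46, 36) z 0.034 [391. 315.] [104. 152.] 13.5
```

View pics/w3.png

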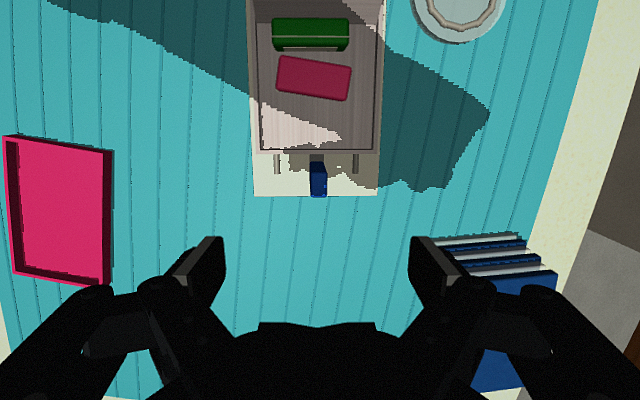

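```bash
python3 -c "
from h import *
a=np.radians(YAW)
def inv(P): d=P[:,:2]-MOUTH; return np.c_[d[:,0]*np.cos(a)+d[:,1]*np.sin(a),-d[:,0]*np.sin(a)+d[:,1]*np.cos(a),P[:,2]].round(4)
c=shot('wrist'); T=c['camera_from_world']; print('cam',inv((-T[:3,:3].T@T[:3,3])[None]))
for z in (.012,.034,.042,.05): print(z,inv(ray(c,[[310,18],[310,36],[310,46.5],[316,57],[313,100]],z))[:,1])
t=shot('top'); h=cv2.cvtColor(t['color'],cv2.COLOR_RGB2HSV)
cv2.imwrite('pics/g.png',np.vstack([cv2.resize(i[:,:,::-1],(760,290),interpolation=cv2.INTER_CUBIC) for i in (t['color'][145:183,340:440],c['color'][0:120,180:494])]))
T=t['camera_from_world']; print('cam',inv((-T[:3,:3].T@T[:3,3])[None]))
m=cv2.inRange(h[148:175,345:385],(45,80,25),(80,255,255)); ys,xs=np.nonzero(m); p=np.c_[xs+345,ys+148]; print(len(p),p.min(0),p.max(0))
for z in (.012,.034,.042,.05):
  q=inv(ray(t,p,z)); print(z,q.min(0),q.max(0))
"
```

```text
cam [[-0.0102 -0.2416  0.3126]]
0.012 [-0.162  -0.1771 -0.1861 -0.1951 -0.2333]
0.034 [-0.1678 -0.1818 -0.1901 -0.1985 -0.2339]
0.042 [-0.1699 -0.1835 -0.1916 -0.1997 -0.2341]
0.05 [-0.172  -0.1853 -0.1931 -0.2009 -0.2344]
cam [[-0.2909  0.074   1.6106]]
103 [364 155] [371 172]
0.012 [-0.035  -0.1944  0.012 ] [ 0.0309 -0.1705  0.012 ]
0.034 [-0.0385 -0.1907  0.034 ] [ 0.0265 -0.1671  0.034 ]
0.042 [-0.0398 -0.1894  0.042 ] [ 0.0249 -0.1659  0.042 ]
0.05 [-0.0411 -0.188   0.05  ] [ 0.0232 -0.1647  0.05  ]
```

View pics/g.png

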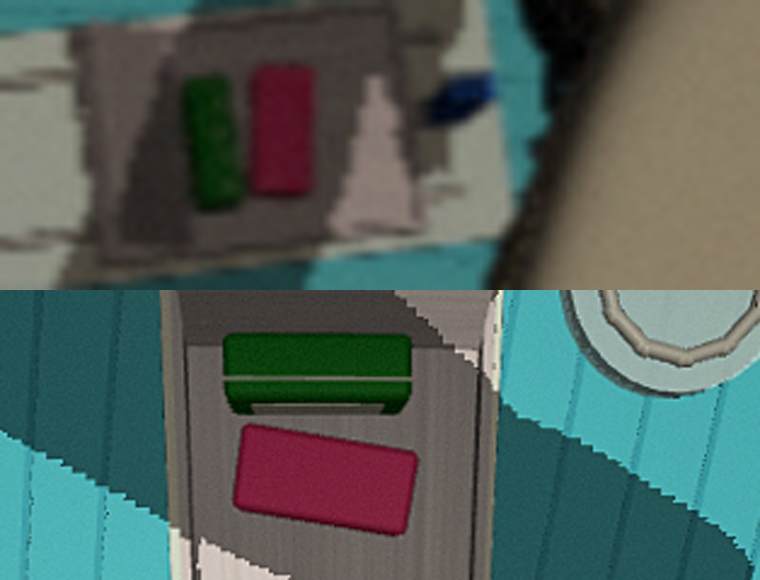

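```bash
python3 -c "
from h import *
g=D(-.006,-.179); print(g)
plan([(np.r_[g,.15],8.5,6),(np.r_[g,.07],8.5,4)])"
```

```text
[ 0.62791552 -0.09825179]
at [ 0.6443 -0.2239  0.1836] yaw 8.0 t 26.0 F [ 0.6 -0.6 -0.5] w 0.0854 q [-0.34  0.62  0.42  1.35  0.02  1.09]
[[0.0, -21.1, 5.7, -0.09], [0.1, -21.1, 5.7, -0.09], [0.1, -21.1, 5.7, -0.09], [0.1, -21.1, 5.7, -0.09], [0.2, -21.1, 5.7, -0.09], [0.2, -21.1, 5.7, -0.09], [-0.6, 0.1, 20.0, -0.0], [-0.6, 0.1, 20.0, -0.0], [-0.6, 0.1, 20.0, -0.0], [-0.6, 0.1, 20.0, -0.0]]
```

>>> apply_moves --moves '[[[0, -21, 0, 0], [0, -21, 0, 0], [0, -21, 0, 0], [0, -21, 6, 0], [0, -21, 8, 0], [0, -21, 8, 0], [0, 0, 20, 0], [0, 0, 20, 0], [0, 0, 18, 0], [0, 0, 10, 0]]]'

```text
clock: 27.0
eef_pos: [0.6158, -0.0907, 0.0701]
tool_rot: [0.998, 0.069, -0.002, -0.008]
ft_force: [-0.3, 0.8, 0.4]
grip_width: 0.0856
```

```bash
python3 -c "
from h import *
g=D(-.006,-.179)
plan([(np.r_[g,.042],8.5,8)])
a=np.radians(YAW)
c=shot('wrist','w4.png'); blobs(c,(.042,))"
```

```text
at [ 0.6158 -0.0907  0.0701] yaw 7.9 t 27.0 F [-0.3  0.8  0.4] w 0.0856 q [-0.15  0.61  0.09  1.06  0.01  1.28]
[[1.4, 1.2, 3.5, -0.07], [1.4, 1.2, 3.5, -0.07], [1.4, 1.2, 3.5, -0.07], [1.4, 1.2, 3.5, -0.07], [1.4, 1.2, 3.5, -0.07], [1.4, 1.2, 3.5, -0.07], [1.4, 1.2, 3.5, -0.07], [1.4, 1.2, 3.5, -0.07]]
pink px (0, 325, 31, 40) z 0.042 [ 423. -196.] [43. 17.] 49.7
pink px (287, 268, 109, 57) z 0.042 [ 634. -124.] [36. 60.] 89.4
green px (281, 260, 113, 8) z 0.042 [ 629. -106.] [62.  4.] 7.9
green px (280, 226, 116, 32) z 0.042 [627. -94.] [62. 18.] 9.9
```

View pics/w4.png

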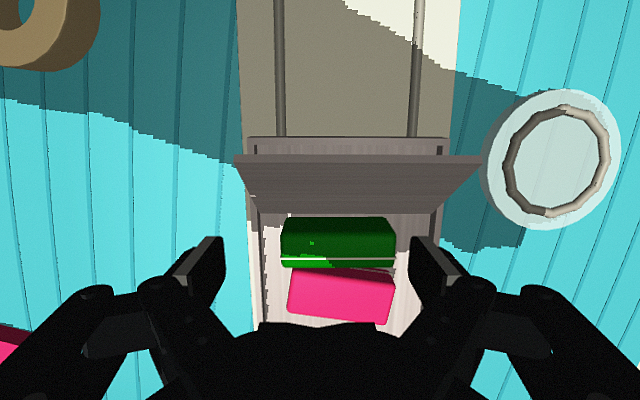

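>>> apply_moves --moves '[[[4, 2, 2, 0], [4, 2, 2, 0], [3, 2, 3, 0], [1, 1, 5, 0], [0, 0, 5, 0], [0, 0, 5, 0], [0, 0, 4, 0], [0, 0, 2, 0], [0, 0, 0, 0], [0, 0, 0, 0]]]'

```text
clock: 28.05
eef_pos: [0.6295, -0.0967, 0.0389]
tool_rot: [0.998, 0.069, -0.002, -0.008]
ft_force: [-0.7, -0.2, -0.1]
grip_width: 0.0856
```

```bash
python3 -c "
from h import *
g=D(-.006,-.179)
plan([(np.r_[g,.041],8.5,4)])"
```

```text
at [ 0.6295 -0.0967  0.0389] yaw 7.9 t 28.05 F [-0.7 -0.2 -0.1] w 0.0856 q [-0.16  0.67  0.1   1.02  0.01  1.27]
[[-0.5, 0.3, -0.5, -0.16], [-0.5, 0.3, -0.5, -0.16], [-0.5, 0.3, -0.5, -0.16], [-0.5, 0.3, -0.5, -0.16]]
```

>>> apply_moves --moves '[[[-1, 1, -1, 0], [-1, 1, -1, 0], [0, 0, 0, 0], [0, 0, 0, 0], [0, 0, 0, 0], [0, 0, 0, 0], [0, 0, 0, 0], [0, 0, 0, 0], [0, 0, 0, 0], [0, 0, 0, 0]]]' --hand -1

```text
clock: 29.05
eef_pos: [0.6281, -0.0991, 0.042]
tool_rot: [0.998, 0.069, -0.002, -0.008]
ft_force: [0.1, -0.4, -0.0]
grip_width: 0.0624
```

>>> apply_moves --moves '[[[0, 0, 0, 0], [0, 0, -3, 0], [0, 0, -5, 0], [0, 0, -10, 0], [0, 0, -15, 0], [0, 0, -20, 0], [0, 0, -20, 0], [0, 0, -20, 0], [0, 0, -10, 0], [0, 0, 0, 0]]]'

```text
clock: 30.05
eef_pos: [0.6291, -0.1008, 0.154]
tool_rot: [0.998, 0.069, -0.0, -0.007]
ft_force: [-0.4, -0.2, -0.6]
grip_width: 0.0622
```

```bash
python3 -c "
from h import *
c=shot('top','t5.png'); blobs(c,(.016,),400)
plan([((.50,.05,.20),55,10),((.392,.317,.15),103.7,10)])"
```

```text
pink px (413, 255, 35, 50) z 0.016 [ 203. -321.] [156. 106.] 28.2
pink px (410, 216, 32, 29) z 0.016 [ 385. -320.] [116. 103.] 87.2
green px (232, 207, 46, 36) z 0.016 [392. 317.] [105. 154.] 13.7
at [ 0.6288 -0.1007  0.1533] yaw 7.9 t 30.1 F [ 0.1 -0.5 -0.4] w 0.0625 q [-0.17  0.57  0.25  1.25  0.01  1.27]
[[-10.7, -16.8, -4.4, -4.71], [-9.3, -17.6, -4.4, -4.71], [-7.8, -18.3, -4.4, -4.71], [-6.3, -18.9, -4.4, -4.71], [-4.7, -19.3, -4.4, -4.71], [-3.1, -19.6, -4.4, -4.71], [-1.5, -19.8, -4.4, -4.71], [0.2, -19.9, -4.4, -4.71], [1.8, -19.8, -4.4, -4.71], [3.4, -19.6, -4.4, -4.71]]
[[15.6, -24.1, 5.4, -4.87], [17.6, -22.7, 5.4, -4.87], [19.5, -21.1, 5.4, -4.87], [21.2, -19.4, 5.4, -4.87], [22.8, -17.5, 5.4, -4.87], [24.2, -15.5, 5.4, -4.87], [25.4, -13.4, 5.4, -4.87], [26.4, -11.2, 5.4, -4.87], [27.3, -8.9, 5.4, -4.87], [28.0, -6.6, 5.4, -4.87]]
```

>>> apply_moves --moves '[[[-11, -17, -6, -4.7], [-9, -18, -6, -4.7], [-8, -18, -6, -4.7], [-6, -19, -6, -4.7], [-5, -19, -6, -4.7], [-3, -20, -5, -4.7], [-2, -20, -4, -4.7], [0, -20, 0, -4.7], [2, -20, 0, -4.7], [3, -20, 0, -4.7]]]'

```text
clock: 31.1
eef_pos: [0.486, 0.0524, 0.1842]
tool_rot: [0.881, 0.474, -0.006, -0.012]
ft_force: [0.6, -0.4, 0.4]
grip_width: 0.0626
```

>>> apply_moves --moves '[[[16, -24, 0, -4.9], [18, -23, 0, -4.9], [20, -21, 0, -4.9], [21, -19, 0, -4.9], [23, -18, 0, -4.9], [24, -16, 0, -4.9], [25, -13, 5, -4.9], [26, -11, 5, -4.9], [25, -9, 5, -4.9], [16, -5, 5, -4.9]]]'

```text
clock: 32.1
eef_pos: [0.3581, 0.3068, 0.1602]
tool_rot: [0.591, 0.806, -0.008, -0.018]
ft_force: [0.2, -0.0, -0.5]
grip_width: 0.062
```

```bash
python3 -c "
from h import *
blobs(shot('top'),(.016,),400);blobs(shot('scene'),(.016,),400)
plan([((.392,.317,.10),103.7,6),((.392,.317,.055),103.7,4)])"
```

```text
pink px (405, 255, 44, 50) z 0.016 [ 203. -321.] [156. 106.] 28.1
pink px (400, 215, 42, 30) z 0.016 [ 386. -301.] [156. 103.] 87.0
pink px (155, 184, 54, 30) z 0.016 [ 388. -300.] [155. 107.] 87.0
pink px (168, 136, 41, 40) z 0.016 [ 203. -320.] [157. 104.] 27.9
green px (348, 194, 51, 34) z 0.016 [392. 318.] [101. 160.] 17.2
at [0.3575 0.3065 0.1597] yaw 107.4 t 32.2 F [-1.  -0.1 -0.8] w 0.0623 q [ 0.69  0.26 -0.21  1.13  0.03  0.38]
[[-0.2, 6.4, 9.7, 0.62], [-0.2, 6.4, 9.7, 0.62], [-0.1, 6.4, 9.7, 0.62], [-0.0, 6.4, 9.7, 0.62], [0.0, 6.4, 9.7, 0.62], [0.1, 6.4, 9.7, 0.62], [-0.2, 0.4, 11.2, -0.0], [-0.2, 0.4, 11.2, -0.0], [-0.2, 0.4, 11.2, -0.0], [-0.2, 0.4, 11.2, -0.0]]
```

>>> apply_moves --moves '[[[0, 6, 10, 0.6], [0, 6, 10, 0.6], [0, 6, 10, 0.6], [0, 6, 12, 0.6], [0, 6, 15, 0.6], [0, 6, 15, 0.6], [0, 0, 14, 0], [0, 0, 12, 0], [0, 0, 8, 0], [0, 0, 4, 0]]]'

```text
clock: 33.2
eef_pos: [0.3941, 0.3114, 0.0355]
tool_rot: [0.625, 0.78, -0.013, -0.018]
ft_force: [1.2, -0.0, 0.6]
grip_width: 0.0624
```

```bash
python3 -c "
from h import *
blobs(shot('scene'),(.016,),400)
plan([((.392,.317,.037),103.7,5)])"
```

```text
pink px (155, 184, 54, 30) z 0.016 [ 388. -300.] [155. 107.] 87.0
pink px (168, 136, 41, 40) z 0.016 [ 203. -320.] [157. 104.] 27.9
green px (348, 201, 53, 25) z 0.016 [402. 322.] [ 84. 155.] 10.5
at [0.3938 0.3112 0.0351] yaw 102.5 t 33.25 F [-0.1 -0.4 -0.1] w 0.0624 q [ 0.65  0.47 -0.28  0.86  0.03  0.43]
[[1.2, -0.1, -0.4, -0.23], [1.2, -0.1, -0.4, -0.23], [1.2, -0.1, -0.4, -0.23], [1.2, -0.1, -0.4, -0.23], [1.2, -0.1, -0.4, -0.23]]
```

>>> apply_moves --moves '[[[0, 0, 0, 0], [0, 0, 0, 0], [0, 0, 0, 0], [0, 0, 0, 0], [0, 0, -5, 0], [0, 0, -20, 0], [0, 0, -40, 0], [0, 0, -40, 0], [0, 0, -40, 0], [0, 0, -20, 0]]]' --hand 0.7

```text
clock: 34.25
eef_pos: [0.3999, 0.31, 0.207]
tool_rot: [0.625, 0.78, -0.014, -0.018]
ft_force: [1.1, -0.2, -0.2]
grip_width: 0.0726
```

```bash
python3 -c "
from h import *
a=shot('wrist')['color'];b=shot('top')
blobs(b,(.016,.034),80)
im=np.hstack([cv2.resize(a,(400,250)),cv2.resize(b['color'][140:290,220:450],(384,250))])
cv2.imwrite('pics/p6.png',im[:,:,::-1])
plan([((.50,.05,.22),130,10),((.637,-.134,.16),89.5,10)])"
```

```text
pink px (405, 255, 43, 50) z 0.016 [ 203. -321.] [156. 106.] 28.1
pink px (405, 255, 43, 50) z 0.034 [ 204. -316.] [155. 105.] 28.1
pink px (400, 215, 42, 30) z 0.016 [ 386. -301.] [156. 103.] 87.2
pink px (400, 215, 42, 30) z 0.034 [ 385. -296.] [154. 102.] 87.2
pink px (373, 153, 8, 18) z 0.016 [ 639. -135.] [65. 27.] 0.2
pink px (373, 153, 8, 18) z 0.034 [ 636. -132.] [65. 26.] 0.2
green px (265, 209, 13, 26) z 0.016 [402. 259.] [94. 36.] 13.7
green px (265, 209, 13, 26) z 0.034 [401. 257.] [93. 35.] 13.7
at [0.4007 0.3106 0.2072] yaw 102.5 t 34.35 F [ 0.2 -0.1 -0.6] w 0.0723 q [ 0.64  0.3  -0.02  1.28  0.03  0.42]
[[-27.6, 4.0, -1.8, -2.75], [-27.7, 2.6, -1.8, -2.75], [-27.8, 1.3, -1.8, -2.75], [-27.9, -0.0, -1.8, -2.75], [-27.8, -1.4, -1.8, -2.75], [-27.7, -2.7, -1.8, -2.75], [-27.6, -4.0, -1.8, -2.75], [-27.3, -5.3, -1.8, -2.75], [-27.1, -6.6, -1.8, -2.75], [-26.7, -7.9, -1.8, -2.75]]
[[-23.1, -1.2, 5.4, 4.05], [-23.1, 0.5, 5.4, 4.05], [-23.0, 2.1, 5.4, 4.05], [-22.8, 3.7, 5.4, 4.05], [-22.5, 5.3, 5.4, 4.05], [-22.0, 6.9, 5.4, 4.05], [-21.5, 8.4, 5.4, 4.05], [-20.9, 9.9, 5.4, 4.05], [-20.1, 11.4, 5.4, 4.05], [-19.2, 12.8, 5.4, 4.05]]
```

View pics/p6.png

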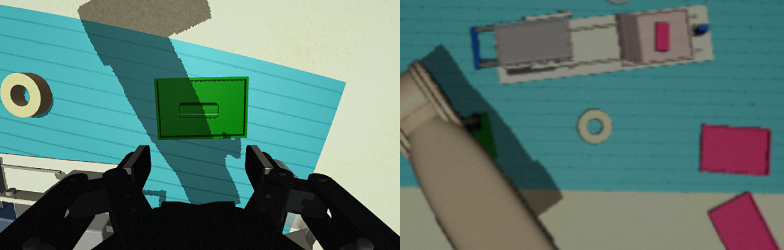

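```bash
python3 -c "
from h import *
plan([((.48,.05,.22),94,9),((.637,-.133,.13),89.5,11)])"
```

```text
at [0.4007 0.3106 0.2072] yaw 102.5 t 34.35 F [ 0.2 -0.1 -0.6] w 0.0723 q [ 0.64  0.3  -0.02  1.28  0.03  0.42]
[[-30.2, 2.2, -1.9, 0.95], [-30.1, 2.7, -1.9, 0.95], [-30.1, 3.2, -1.9, 0.95], [-30.0, 3.7, -1.9, 0.95], [-29.9, 4.2, -1.9, 0.95], [-29.9, 4.7, -1.9, 0.95], [-29.8, 5.2, -1.9, 0.95], [-29.7, 5.7, -1.9, 0.95], [-29.6, 6.2, -1.9, 0.95], [-17.6, 13.4, 7.5, 0.41]]
[[-17.5, 13.5, 7.5, 0.41], [-17.4, 13.7, 7.5, 0.41], [-17.3, 13.8, 7.5, 0.41], [-17.2, 13.9, 7.5, 0.41], [-17.1, 14.0, 7.5, 0.41], [-17.0, 14.2, 7.5, 0.41], [-16.9, 14.3, 7.5, 0.41], [-16.8, 14.4, 7.5, 0.41], [-16.7, 14.5, 7.5, 0.41], [-16.6, 14.6, 7.5, 0.41]]
```

>>> apply_moves --moves '[[[-30, 2, -2, 1], [-30, 3, -2, 1], [-30, 3, -2, 1], [-30, 4, -2, 1], [-30, 4, -2, 1], [-30, 5, -2, 1], [-30, 5, -2, 1], [-30, 6, -2, 1], [-30, 6, -2, 1], [-18, 13, 0, 0.4]]]' --hand 0.3

```text
clock: 35.35
eef_pos: [0.4903, 0.0237, 0.2154]
tool_rot: [0.686, 0.727, -0.017, -0.019]
ft_force: [0.3, 0.9, -0.1]
grip_width: 0.0556
```

>>> apply_moves --moves '[[[-18, 14, 5, 0.4], [-17, 14, 5, 0.4], [-17, 14, 5, 0.4], [-17, 14, 8, 0.4], [-17, 14, 10, 0.4], [-17, 14, 10, 0.4], [-17, 14, 10, 0.4], [-17, 14, 10, 0.4], [-14, 12, 10, 0.4], [-8, 7, 5, 0.4]]]'

```text
clock: 36.35
eef_pos: [0.6201, -0.1394, 0.1178]
tool_rot: [0.713, 0.7, -0.022, -0.024]
ft_force: [1.2, -0.1, -0.4]
grip_width: 0.0555
```

```bash
python3 -c "
from h import *
plan([((.637,-.133,.10),89.5,6),((.637,-.133,.034),89.5,4)])
blobs(shot('wrist','w7.png'),(.034,),100)"
```

```text
at [ 0.6201 -0.1394  0.1178] yaw 88.9 t 36.35 F [ 1.2 -0.1 -0.4] w 0.0555 q [-0.22  0.63  0.27  1.27 -0.01 -0.2 ]
[[1.1, 3.0, 2.8, -0.09], [1.1, 3.0, 2.8, -0.09], [1.1, 3.0, 2.8, -0.09], [1.1, 3.0, 2.8, -0.09], [1.1, 3.0, 2.8, -0.09], [1.1, 3.0, 2.8, -0.09], [-0.1, 1.1, 16.5, -0.0], [-0.1, 1.1, 16.5, -0.0], [-0.1, 1.1, 16.5, -0.0], [-0.1, 1.1, 16.5, -0.0]]
pink px (304, 186, 41, 86) z 0.034 [ 634. -134.] [29. 65.] 88.5
```

>>> apply_moves --moves '[[[1, 3, 3, 0], [1, 3, 3, 0], [1, 2, 3, 0], [1, 2, 10, 0], [1, 2, 12, 0], [0, 2, 14, 0], [0, 2, 14, 0], [0, 1, 10, 0], [0, 1, 6, 0], [0, 0, 3, 0]]]'

```text
clock: 37.4
eef_pos: [0.6324, -0.1314, 0.0312]
tool_rot: [0.712, 0.701, -0.022, -0.025]
ft_force: [0.4, 0.4, -0.0]
grip_width: 0.0554
```

```bash
python3 -c "
from h import *
plan([((.635,-.134,.034),88.5,5)])"
```

```text
at [ 0.6324 -0.1314  0.0312] yaw 89.1 t 37.4 F [ 0.4  0.4 -0. ] w 0.0554 q [-0.2   0.73  0.21  1.11 -0.01 -0.18]
[[-0.5, 0.5, -0.6, 0.12], [-0.5, 0.5, -0.6, 0.12], [-0.5, 0.5, -0.6, 0.12], [-0.5, 0.5, -0.6, 0.12], [-0.5, 0.5, -0.6, 0.12]]
```

>>> apply_moves --moves '[[[-1, 1, -2, 0.3], [-1, 1, -2, 0.3], [-1, 0, -1, 0], [0, 0, 0, 0], [0, 0, 0, 0], [0, 0, 0, 0], [0, 0, 0, 0], [0, 0, 0, 0], [0, 0, 0, 0], [0, 0, 0, 0]]]' --hand -1

```text
clock: 38.4
eef_pos: [0.6359, -0.1353, 0.0382]
tool_rot: [0.717, 0.697, -0.022, -0.024]
ft_force: [-0.1, 0.3, -0.5]
grip_width: 0.0287
```

>>> apply_moves --moves '[[[0, 0, 0, 0], [0, 0, -3, 0], [0, 0, -5, 0], [0, 0, -10, 0], [0, 0, -15, 0], [0, 0, -20, 0], [0, 0, -20, 0], [0, 0, -20, 0], [0, 0, -10, 0], [0, 0, 0, 0]]]'

```text
clock: 39.4
eef_pos: [0.6434, -0.1358, 0.1497]
tool_rot: [0.717, 0.697, -0.021, -0.023]
ft_force: [-0.4, 0.5, 0.5]
grip_width: 0.0284
```

```bash
python3 -c "
from h import *
blobs(shot('top'),(.016,),400);blobs(shot('scene'),(.016,),300)
plan([((.388,-.300,.15),87,10)])"
```

```text
pink px (412, 255, 36, 50) z 0.016 [ 203. -321.] [156. 106.] 28.2
pink px (416, 216, 26, 29) z 0.016 [ 385. -330.] [ 94. 104.] 89.5
green px (232, 207, 46, 36) z 0.016 [392. 317.] [105. 154.] 13.8
green px (346, 194, 55, 34) z 0.016 [394. 319.] [106. 155.] 13.8
at [ 0.6424 -0.1356  0.1476] yaw 88.4 t 39.5 F [ 0.2  0.5 -0.6] w 0.0283 q [-0.2   0.66  0.39  1.37 -0.01 -0.18]
[[-17.1, -24.9, 1.3, 0.14], [-17.2, -24.9, 1.3, 0.14], [-17.3, -24.9, 1.3, 0.14], [-17.3, -24.8, 1.3, 0.14], [-17.4, -24.8, 1.3, 0.14], [-17.4, -24.7, 1.3, 0.14], [-17.5, -24.7, 1.3, 0.14], [-17.6, -24.6, 1.3, 0.14], [-17.6, -24.6, 1.3, 0.14], [-17.7, -24.6, 1.3, 0.14]]
```

>>> apply_moves --moves '[[[-17, -25, 0, 0], [-17, -25, 0, 0], [-17, -25, 0, 0], [-17, -25, 0, 0], [-17, -25, 0, 0], [-17, -25, 0, 0], [-18, -25, 0, 0], [-18, -25, 0, 0], [-18, -23, 0, 0], [-14, -18, 0, 0]]]'

```text
clock: 40.5
eef_pos: [0.3821, -0.2982, 0.149]
tool_rot: [0.714, 0.699, -0.026, -0.037]
ft_force: [0.7, 0.5, -0.4]
grip_width: 0.0288
```

```bash
python3 -c "
from h import *
blobs(shot('top'),(.016,),200);blobs(shot('scene'),(.016,),200)
plan([((.388,-.300,.10),87,4),((.388,-.3,.038),87,6)])"
```

```text
pink px (400, 215, 37, 30) z 0.016 [ 387. -291.] [137. 103.] 87.0
green px (232, 207, 46, 36) z 0.016 [392. 317.] [105. 154.] 13.7
pink px (155, 183, 54, 31) z 0.016 [ 386. -300.] [155. 109.] 86.7
pink px (176, 136, 33, 39) z 0.016 [ 200. -314.] [157.  90.] 27.6
green px (346, 194, 55, 34) z 0.016 [395. 319.] [106. 157.] 13.8
at [ 0.3813 -0.2987  0.1491] yaw 88.6 t 40.6 F [ 1.5 -0.1 -0.5] w 0.0285 q [-0.64  0.34 -0.13  1.18 -0.04 -0.61]
[[-0.5, 2.8, 12.1, 0.4], [-0.4, 2.8, 12.1, 0.4], [-0.4, 2.8, 12.1, 0.4], [-0.4, 2.8, 12.1, 0.4], [-0.1, 0.9, 10.3, -0.0], [-0.1, 0.9, 10.3, -0.0], [-0.1, 0.9, 10.3, -0.0], [-0.1, 0.9, 10.3, -0.0], [-0.1, 0.9, 10.3, -0.0], [-0.1, 0.9, 10.3, -0.0]]
```

>>> apply_moves --moves '[[[0, 3, 12, 0.4], [0, 3, 14, 0.4], [0, 3, 15, 0.4], [0, 3, 15, 0.4], [0, 1, 14, 0], [0, 1, 12, 0], [0, 1, 11, 0], [0, 1, 9, 0], [0, 0, 7, 0], [0, 0, 4, 0]]]'

```text
clock: 41.6
eef_pos: [0.3903, -0.2904, 0.0255]
tool_rot: [0.722, 0.69, -0.027, -0.04]
ft_force: [-13.5, 9.0, 64.1]
grip_width: 0.0289
```

```bash
python3 -c "
from h import *
plan([((.388,-.3,.033),87,5)])"
```

```text
at [ 0.3903 -0.2904  0.0255] yaw 87.4 t 41.6 F [-13.5   9.   64.1] w 0.0289 q [-0.62  0.49 -0.27  0.9  -0.04 -0.57]
[[-1.9, -0.5, -1.5, 0.07], [-1.9, -0.5, -1.5, 0.07], [-1.9, -0.5, -1.5, 0.07], [-1.9, -0.5, -1.5, 0.07], [-1.9, -0.5, -1.5, 0.07]]
```

>>> apply_moves --moves '[[[0, 0, -3, 0], [0, 0, -3, 0], [0, 0, -1, 0], [0, 0, 0, 0], [0, 0, 0, 0], [0, 0, 0, 0], [0, 0, 0, 0], [0, 0, 0, 0], [0, 0, 0, 0], [0, 0, 0, 0]]]'

```text
clock: 42.6
eef_pos: [0.3917, -0.2903, 0.0323]
tool_rot: [0.722, 0.69, -0.027, -0.04]
ft_force: [0.5, 0.5, 0.2]
grip_width: 0.0287
```

>>> apply_moves --moves '[[[0, 0, 0, 0], [0, 0, 0, 0], [0, 0, 0, 0], [0, 0, 0, 0], [0, 0, 0, 0], [0, 0, -5, 0], [0, 0, -20, 0], [0, 0, -40, 0], [0, 0, -40, 0], [0, 0, -30, 0]]]' --hand 0

```text
clock: 43.6
eef_pos: [0.4012, -0.2907, 0.1675]
tool_rot: [0.722, 0.69, -0.028, -0.046]
ft_force: [0.9, 0.5, -0.3]
grip_width: 0.043
```

```bash
python3 -c "
from h import *
a=shot('wrist')['color'];b=shot('scene')['color']
im=np.hstack([cv2.resize(a,(400,250)),cv2.resize(b[130:280,150:390],(400,250))])
cv2.imwrite('pics/p8.png',im[:,:,::-1])
plan([((.52,-.27,.16),45,10),((.652,-.222,.13),7.5,10)])"
```

```text
at [ 0.4037 -0.2924  0.1701] yaw 87.4 t 43.7 F [ 1.5 -0.6  0.5] w 0.0426 q [-0.61  0.36 -0.05  1.26 -0.04 -0.56]
[[2.8, 11.6, -0.1, 4.24], [3.6, 11.3, -0.1, 4.24], [4.4, 11.0, -0.1, 4.24], [5.2, 10.7, -0.1, 4.24], [6.0, 10.3, -0.1, 4.24], [6.7, 9.8, -0.1, 4.24], [7.4, 9.3, -0.1, 4.24], [8.1, 8.7, -0.1, 4.24], [8.7, 8.1, -0.1, 4.24], [9.3, 7.4, -0.1, 4.24]]
[[12.9, 6.2, 1.8, 3.75], [13.2, 5.3, 1.8, 3.75], [13.5, 4.4, 1.8, 3.75], [13.8, 3.5, 1.8, 3.75], [14.0, 2.6, 1.8, 3.75], [14.1, 1.7, 1.8, 3.75], [14.2, 0.8, 1.8, 3.75], [14.2, -0.2, 1.8, 3.75], [14.2, -1.1, 1.8, 3.75], [14.1, -2.0, 1.8, 3.75]]
```

View pics/p8.png

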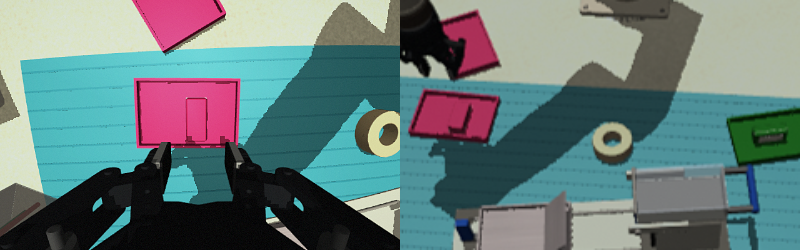

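>>> apply_moves --moves '[[[3, 12, 0, 4.2], [4, 11, 0, 4.2], [4, 11, 0, 4.2], [5, 11, 0, 4.2], [6, 10, 0, 4.2], [7, 10, 0, 4.2], [7, 9, 0, 4.2], [8, 9, 0, 4.2], [9, 8, 0, 4.2], [9, 7, 0, 4.2]]]'

```text
clock: 44.7
eef_pos: [0.5196, -0.2692, 0.1547]
tool_rot: [0.927, 0.371, -0.044, -0.031]
ft_force: [0.1, 0.1, -0.3]
grip_width: 0.0427
```

>>> apply_moves --moves '[[[13, 6, 0, 3.8], [13, 5, 0, 3.8], [14, 4, 0, 3.8], [14, 3, 0, 3.8], [14, 3, 0, 3.8], [14, 2, 0, 3.8], [14, 1, 0, 3.8], [14, 0, 0, 3.8], [12, -1, 0, 3.8], [6, -1, 0, 3.8]]]'

```text
clock: 45.7
eef_pos: [0.6448, -0.2258, 0.1309]
tool_rot: [0.997, 0.034, -0.059, -0.018]
ft_force: [1.1, 0.3, 0.9]
grip_width: 0.0424
```

```bash
python3 -c "
from h import *
c=shot('wrist'); h=cv2.cvtColor(c['color'],cv2.COLOR_RGB2HSV)
cs,_=cv2.findContours(cv2.inRange(h,(105,160,30),(125,255,255)),cv2.RETR_EXTERNAL,cv2.CHAIN_APPROX_NONE)
for k in cs:
  if cv2.contourArea(k)>60: print(cv2.boundingRect(k))
print(proj(c,[[*D(0,-.302),.068],[*D(0,-.291),.02],[*D(0,-.313),.068]]).round(0))
plan([((.652,-.220,.11),7.5,6),((.652,-.220,.06),7.5,4)])"
```

```text
(564, 320, 76, 64)
(524, 294, 116, 21)
(503, 270, 128, 21)
(329, 178, 23, 46)
[[337. 208.]
 [340. 177.]
 [338. 224.]]
at [ 0.6452 -0.2254  0.1304] yaw 4.0 t 45.75 F [ 0.5  0.7 -0.6] w 0.0431 q [-0.33  0.78  0.57  1.48 -0.01  1.17]
[[1.6, -0.7, 3.3, -0.58], [1.6, -0.7, 3.3, -0.58], [1.6, -0.7, 3.3, -0.58], [1.6, -0.6, 3.3, -0.58], [1.6, -0.6, 3.3, -0.58], [1.6, -0.6, 3.3, -0.58], [1.4, 0.6, 12.4, -0.0], [1.4, 0.6, 12.4, -0.0], [1.4, 0.6, 12.4, -0.0], [1.4, 0.6, 12.4, -0.0]]
```

```bash
python3 -c "
from h import *
plan([(np.r_[D(0,-.34),.13],7.5,5),(np.r_[D(0,-.34),.055],7.5,5)])"
```

```text
at [ 0.6452 -0.2254  0.1304] yaw 4.0 t 45.75 F [ 0.5  0.7 -0.6] w 0.0431 q [-0.33  0.78  0.57  1.48 -0.01  1.17]
[[1.5, 6.4, -0.4, -0.7], [1.4, 6.5, -0.4, -0.7], [1.3, 6.5, -0.4, -0.7], [1.3, 6.5, -0.4, -0.7], [1.2, 6.5, -0.4, -0.7], [1.7, 0.7, 14.9, -0.0], [1.7, 0.7, 14.9, -0.0], [1.7, 0.7, 14.9, -0.0], [1.7, 0.7, 14.9, -0.0], [1.7, 0.7, 14.9, -0.0]]
```

>>> apply_moves --moves '[[[1, 7, 0, -0.7], [1, 7, 0, -0.7], [1, 7, 0, -0.7], [1, 6, 0, -0.7], [1, 6, 0, -0.7], [2, 1, 15, 0], [2, 1, 15, 0], [2, 1, 15, 0], [2, 1, 14, 0], [1, 0, 8, 0]]]' --hand -1

```text
clock: 46.75
eef_pos: [0.6545, -0.2669, 0.0594]
tool_rot: [0.996, 0.068, -0.057, -0.019]
ft_force: [-0.8, -1.1, 0.4]
grip_width: -0.0
```

```bash
python3 -c "
from h import *
plan([(np.r_[D(0,-.34),.055],7.5,1),(np.r_[D(0,-.184),.055],7.5,19)])"
```

```text
at [ 0.6545 -0.2669  0.0594] yaw 7.9 t 46.75 F [-0.8 -1.1  0.4] w -0.0 q [-0.38  0.87  0.56  1.38 -0.02  1.05]
[[2.2, -9.4, 4.6, 0.44], [-0.0, -8.2, 0.4, -0.0], [-0.0, -8.2, 0.4, -0.0], [-0.0, -8.2, 0.4, -0.0], [-0.0, -8.2, 0.4, -0.0], [-0.0, -8.2, 0.4, -0.0], [-0.0, -8.2, 0.4, -0.0], [-0.0, -8.2, 0.4, -0.0], [-0.0, -8.2, 0.4, -0.0], [-0.0, -8.2, 0.4, -0.0]]
[[-0.0, -8.2, 0.4, -0.0], [-0.0, -8.2, 0.4, -0.0], [-0.0, -8.2, 0.4, -0.0], [-0.0, -8.2, 0.4, -0.0], [-0.0, -8.2, 0.4, -0.0], [-0.0, -8.2, 0.4, -0.0], [-0.0, -8.2, 0.4, -0.0], [-0.0, -8.2, 0.4, -0.0], [-0.0, -8.2, 0.4, -0.0], [-0.0, -8.2, 0.4, -0.0]]
```

>>> apply_moves --moves '[[[2, -9, 3, 0.4], [0, -8, 1, 0], [0, -8, 0, 0], [0, -8, 0, 0], [0, -8, 0, 0], [0, -8, 0, 0], [0, -8, 0, 0], [0, -8, 0, 0], [0, -8, 0, 0], [0, -8, 0, 0]]]'

```text
clock: 47.75
eef_pos: [0.6453, -0.1808, 0.06]
tool_rot: [0.996, 0.064, -0.057, -0.017]
ft_force: [-0.3, -1.7, -1.4]
grip_width: -0.0002
```

```bash
python3 -c "
from h import *
plan([(np.r_[D(0,-.184),.055],7.5,10)])"
```

```text
at [ 0.6453 -0.1808  0.06  ] yaw 7.5 t 47.75 F [-0.3 -1.7 -1.4] w -0.0002 q [-0.27  0.79  0.4   1.3  -0.    1.17]
[[0.0, -7.9, 0.8, 0.0], [0.0, -7.9, 0.8, 0.0], [0.0, -7.9, 0.8, 0.0], [0.0, -7.9, 0.8, 0.0], [0.0, -7.9, 0.8, 0.0], [0.0, -7.9, 0.8, 0.0], [0.0, -7.9, 0.8, 0.0], [0.0, -7.9, 0.8, 0.0], [0.0, -7.9, 0.8, 0.0], [0.0, -7.9, 0.8, 0.0]]
```

>>> apply_moves --moves '[[[0, -8, 1, 0], [0, -8, 1, 0], [0, -8, 0, 0], [0, -8, 0, 0], [0, -8, 0, 0], [0, -8, 0, 0], [0, -8, 0, 0], [0, -8, 0, 0], [0, -7, 0, 0], [0, -5, 0, 0]]]'

```text
clock: 48.75
eef_pos: [0.635, -0.1029, 0.0611]
tool_rot: [0.996, 0.064, -0.057, -0.012]
ft_force: [2.9, -21.6, -5.7]
grip_width: -0.0001
```

```bash
python3 -c "
from h import *
plan([(np.r_[D(0,-.184),.055],7.5,10)])"
```

```text
at [ 0.635  -0.1029  0.0611] yaw 7.4 t 48.75 F [  2.9 -21.6  -5.7] w -0.0001 q [-0.16  0.74  0.29  1.24 -0.    1.28]
[[0.0, -0.0, 0.6, -0.01], [0.0, -0.0, 0.6, -0.01], [0.0, -0.0, 0.6, -0.01], [0.0, -0.0, 0.6, -0.01], [0.0, -0.0, 0.6, -0.01], [0.0, -0.0, 0.6, -0.01], [0.0, -0.0, 0.6, -0.01], [0.0, -0.0, 0.6, -0.01], [0.0, -0.0, 0.6, -0.01], [0.0, -0.0, 0.6, -0.01]]
```

Home against the stop (21 N, position as predicted). Back off and lift.

>>> apply_moves --moves '[[[0, 4, 0, 0], [0, 8, 0, 0], [0, 10, 0, 0], [0, 10, -5, 0], [0, 10, -20, 0], [0, 10, -35, 0], [0, 0, -40, 0], [0, 0, -40, 0], [0, 0, -20, 0], [0, 0, 0, 0]]]'

```text
clock: 49.75
eef_pos: [0.6597, -0.1628, 0.2249]
tool_rot: [0.996, 0.062, -0.057, -0.015]
ft_force: [0.4, 0.1, 0.7]
grip_width: -0.0002
```

```bash
python3 -c "
from h import *
plan([])
t=shot('top');s=shot('scene'); blobs(t,(.016,),150);blobs(s,(.016,),150)
print('fin home pred top',proj(t,[[*D(0,-.162),.068]]).round(1),'scene',proj(s,[[*D(0,-.162),.068]]).round(1))
for c,z in((t,.125),(s,.125)):
  h=cv2.cvtColor(c['color'],cv2.COLOR_RGB2HSV); cs,_=cv2.findContours(cv2.inRange(h,(105,160,30),(125,255,255)),cv2.RETR_EXTERNAL,cv2.CHAIN_APPROX_NONE)
  print([cv2.boundingRect(k) for k in cs if cv2.contourArea(k)>10])
cv2.imwrite('pics/end.png',np.vstack([cv2.resize(i[:,:,::-1],(640,290)) for i in (t['color'][110:300,180:460],s['color'][130:310,100:460])]))
"
```

```text
at [ 0.6597 -0.1628  0.2249] yaw 7.2 t 49.75 F [0.4 0.1 0.7] w -0.0002 q [-0.24  0.74  0.74  1.68 -0.01  1.21]
pink px (407, 255, 41, 50) z 0.016 [ 203. -321.] [156. 106.] 28.5
pink px (422, 217, 20, 28) z 0.016 [ 384. -342.] [ 72. 102.] 89.5
green px (232, 207, 46, 36) z 0.016 [392. 317.] [105. 155.] 13.7
pink px (186, 186, 23, 28) z 0.016 [ 375. -238.] [126.  63.] 32.4
pink px (181, 136, 28, 37) z 0.016 [ 196. -307.] [156.  75.] 28.1
green px (346, 194, 55, 34) z 0.016 [394. 319.] [106. 154.] 13.8
fin home pred top [[364.  160.4]] scene [[234.9 259.9]]
[(610, 324, 20, 47), (611, 248, 17, 55), (263, 156, 5, 25), (447, 93, 11, 22)]
[(91, 308, 66, 48), (232, 259, 10, 13), (357, 228, 8, 30), (0, 202, 4, 13), (0, 133, 31, 56)]
```

View pics/end.png

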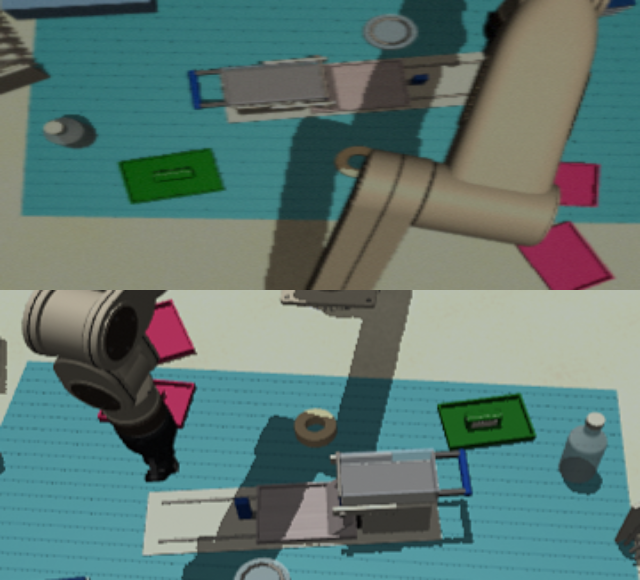

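>>> apply_moves --moves '[[[-10, -25, -3, 0], [-10, -30, -3, 0], [-10, -30, -3, 0], [-10, -30, -3, 0], [-10, -30, 0, 0], [-10, -30, 0, 0], [-10, -30, 0, 0], [-10, -30, 0, 0], [-10, -20, 0, 0], [0, 0, 0, 0]]]'

```text
clock: 50.85
eef_pos: [0.5231, 0.0859, 0.2307]
tool_rot: [0.995, 0.06, -0.082, -0.019]
ft_force: [0.4, -0.7, -0.1]
grip_width: 0.0002
```

```bash
python3 -c "
from h import *
plan([])
t=shot('top');s=shot('scene'); blobs(t,(.016,),150);blobs(s,(.016,),150)
cv2.imwrite('pics/end2.png',np.vstack([cv2.resize(i[:,:,::-1],(640,290)) for i in (t['color'][110:300,180:460],s['color'][130:310,100:460])]))
"
```

```text
at [0.5231 0.0859 0.2307] yaw 7.1 t 50.85 F [ 0.4 -0.7 -0.1] w 0.0002 q [0.14 0.43 0.22 1.52 0.05 1.58]
pink px (405, 255, 43, 50) z 0.016 [ 203. -321.] [156. 106.] 28.1
pink px (400, 215, 42, 30) z 0.016 [ 386. -301.] [156. 103.] 87.2
green px (232, 207, 46, 36) z 0.016 [392. 317.] [105. 155.] 13.8
pink px (155, 184, 54, 30) z 0.016 [ 388. -300.] [155. 107.] 87.0
pink px (168, 136, 41, 40) z 0.016 [ 203. -320.] [157. 104.] 27.9
green px (348, 194, 53, 34) z 0.016 [394. 319.] [106. 154.] 13.8
```

View pics/end2.png

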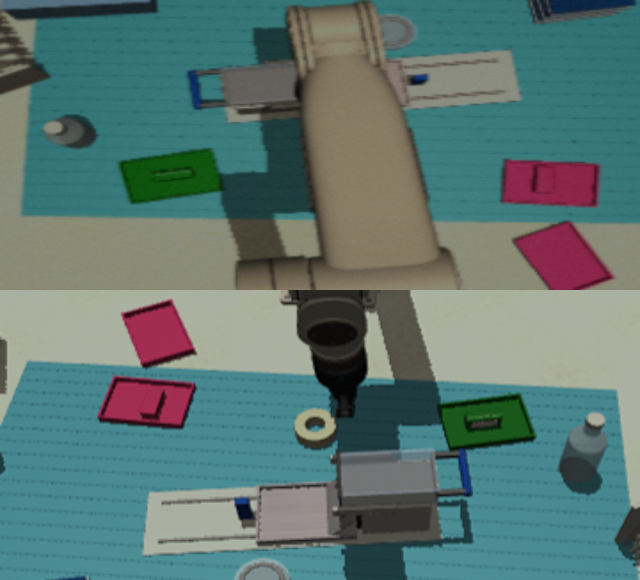

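Pink case is in the far pink bin, green in the green bin, the tray is home, the caddy level, and bystanders are in place.

```bash
python3 -c "
from h import *
print(workorder.job_done())"
```

```text
the job is handed in; nothing more can be done
None
```

The job is handed in at about 51 s on the robot's clock; the hand-in gives no verdict. The sequence, in order:
- **Tray home:** I pushed it against its stop. It started about 45 mm off the fully-out stop.
- **Tipping:** I lifted the caddy by its bar to about 0.74 rad. Two cases, one green and one pink, slid into the tray, and I let the caddy down level.
- **Sorting:** I drew the tray to its out stop. The green case went into the green bin, and the pink case into the pink bin farthest from the base.
- **Tray home again:** I pushed the emptied tray back against its stop.

**Last checks:** The final top and scene pictures show each case in its bin and neither bin moved. The caddy is level, the bystanders look unmoved by eye, and the gripper is clear of everything. The fin sits within about 2 pixels of where it should be with the tray home, and the push ended against the stop at about 21 N.

**What went less well:**
- Setting down the pink case went a few mm too low. The wrist force reached about 64 N, under the 120 N limit, and I backed off before releasing. That press came through the gripped case, not the arm or gripper body, so I took the 40 N limit not to apply.
- Tool tilt grew to several degrees over the run. For the last push I therefore used closed fingers against the fin rather than gripping it.

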